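# Load, index and lock the cup-greasing turntable

## Task

Stand every bearing cup that lies on the bench upright in a nest of the turntable, one to a nest (any nest), then swing the loaded turntable by its yellow handle from the white mark round to the green mark, fully home against its index stop, and only then take the orange blade key from its blue holder, turn both slotted cam locks clockwise with it until each seats at its stop, and put the key back upright in its holder, with the cups still standing in their nests. Leave the tin and the hammer where they are.

Things in the scene. Friction and masses are not known exactly. Their poses are not given: they have to be found in the camera images.
- cup1_c (a point): centre (half-way up) of a bearing cup: a steel cylinder, closed for gripping purposes, 44 mm in diameter, 32 mm tall, 200 g (varies), with a red seal band near its top. z axis up along the cup when it stands upright as at the start. Some cups may be absent (None). In a nest the fingers should take only its upper 22 mm, clear of the nest's lip.
- cup2_c (a point): centre (half-way up) of a bearing cup: a steel cylinder, closed for gripping purposes, 44 mm in diameter, 32 mm tall, 200 g (varies), with a red seal band near its top. z axis up along the cup when it stands upright as at the start. Some cups may be absent (None). In a nest the fingers should take only its upper 22 mm, clear of the nest's lip.
- cup3_c (a point): centre (half-way up) of a bearing cup: a steel cylinder, closed for gripping purposes, 44 mm in diameter, 32 mm tall, 200 g (varies), with a red seal band near its top. z axis up along the cup when it stands upright as at the start. Some cups may be absent (None). In a nest the fingers should take only its upper 22 mm, clear of the nest's lip.
- cup4_c (a point): centre (half-way up) of a bearing cup: a steel cylinder, closed for gripping purposes, 44 mm in diameter, 32 mm tall, 200 g (varies), with a red seal band near its top. z axis up along the cup when it stands upright as at the start. Some cups may be absent (None). In a nest the fingers should take only its upper 22 mm, clear of the nest's lip.
- nest1 (a point): centre of the inner floor of nest 1, one of four black square nests on the turntable: 54 mm square inside, walls 3 mm thick, lip 8 mm above the floor. Floor about 29 mm above the bench. Nest centres lie 75 mm from the turntable's axis, 90 degrees apart; x axis of the nest frame is common to all nests and turns with the table. A cup standing in the nest has its centre 16 mm above this point.
- nest2 (a point): centre of the inner floor of nest 2, one of four black square nests on the turntable: 54 mm square inside, walls 3 mm thick, lip 8 mm above the floor. Floor about 29 mm above the bench. Nest centres lie 75 mm from the turntable's axis, 90 degrees apart; x axis of the nest frame is common to all nests and turns with the table. A cup standing in the nest has its centre 16 mm above this point.
- nest3 (a point): centre of the inner floor of nest 3, one of four black square nests on the turntable: 54 mm square inside, walls 3 mm thick, lip 8 mm above the floor. Floor about 29 mm above the bench. Nest centres lie 75 mm from the turntable's axis, 90 degrees apart; x axis of the nest frame is common to all nests and turns with the table. A cup standing in the nest has its centre 16 mm above this point.
- nest4 (a point): centre of the inner floor of nest 4, one of four black square nests on the turntable: 54 mm square inside, walls 3 mm thick, lip 8 mm above the floor. Floor about 29 mm above the bench. Nest centres lie 75 mm from the turntable's axis, 90 degrees apart; x axis of the nest frame is common to all nests and turns with the table. A cup standing in the nest has its centre 16 mm above this point.
- table_axis (a point): point on the turntable's vertical axis, at the top of the aluminium disc (disc 220 mm in diameter, top 26 mm above the bench). It belongs to the fixed grey base; its x axis points to the fixture's red grease head (60 mm wide, top 62 mm above the bench, its near face 152 mm from the axis; a brass collar on top to 74 mm).
- turntable (a joint): turntable angle, rad: grows counter-clockwise seen from above; 0 = loading position (handle over the white mark on the base), 1.571 = greasing position (handle over the green mark), where it meets the hard index stop. Starts near the loading position. Friction holds it where it is left: about 3 N at the handle moves it; once it is at the stop nothing but this friction and the cam locks' fingers (for show) hold it.
- table_handle (a point): point on the yellow upright handle post of the turntable: round, 18 mm in diameter, from the disc (26 mm above the bench) up to 82 mm; this point is 59 mm above the bench, 92 mm from the turntable's axis, midway (45 degrees) between two nests.
- cam_a (a joint): angle of the brass cam lock on the fixture's +y side, rad: grows clockwise seen from above; 0 = open (red finger at right angles to the line to the turntable's axis), 1.571 = locked, where it meets its hard stop (red finger points at the turntable's axis, over the disc's rim). Starts open, at 0 to 0.35. About 0.12 N m of friction; it stays where it is left.
- cam_a_slot (a point): centre of the slot's mouth on the cam's top (36 mm above the bench), on the cam's vertical turning axis, 147 mm from the turntable's axis. x axis along the slot. Slot 7 mm wide, 9 mm deep, open at both ends, about 36 mm long; the cam is about 42 mm across.
- cam_b (a joint): angle of the brass cam lock on the fixture's -y side, rad: grows clockwise seen from above; 0 = open (red finger at right angles to the line to the turntable's axis), 1.571 = locked, where it meets its hard stop (red finger points at the turntable's axis, over the disc's rim). Starts open, at 0 to 0.35. About 0.12 N m of friction; it stays where it is left.
- cam_b_slot (a point): centre of the slot's mouth on the cam's top (36 mm above the bench), on the cam's vertical turning axis, 147 mm from the turntable's axis. x axis along the slot. Slot 7 mm wide, 9 mm deep, open at both ends, about 36 mm long; the cam is about 42 mm across.
- key_grip (a point): point on the axis of the orange handle of the blade key, 78 mm above the blade's lower edge. Handle: 32 mm (key's x) by 16 mm (key's y) by 42 mm tall, from 54 to 96 mm above the blade's edge; below it a round flange 42 mm in diameter (50 to 54 mm above the blade's edge), a shaft 14 mm in diameter, and at the bottom a flat blade 20 mm wide (along the key's x axis), 3.5 mm thick (along y), about 14 mm tall. z axis up. 150 g. At the start it stands upright in its holder.
- key_tip (a point): middle of the lower edge of the key's blade; axes as key_grip.
- holder_mouth (a point): centre of the mouth of the blue key holder (fixed block 66 x 66 x 56 mm, mouth 56 mm above the bench), a square through hole 28 mm wide with sides along this point's axes. With the key in it, the key's flange rests on the mouth and its blade's edge is 50 mm below this point; the key can stand at any yaw the hole allows, the blade being 20 mm wide.
- tin_c (a point): centre of a green tin, 50 mm in diameter, 60 mm tall: a bystander, leave alone.
- hammer_c (a point): point on the handle of a hammer with yellow handle (260 mm long, 26 mm high) 80 mm from the outer end of its head, which is about 60 mm wide across the handle; it lies with the head towards the fixture, 26 mm high: a bystander, leave alone.

How it is judged:
On the way, in this order (a step that is already met when the one before it is completed fails the run):
1. every bearing cup present stands upright in a nest (((horizontal distance between cup1_c and nest1 below 0.009 m and z of cup1_c in the frame of nest1 between 0.012 and 0.02 m) or (horizontal distance between cup1_c and nest2 below 0.009 m and z of cup1_c in the frame of nest2 between 0.012 and 0.02 m) or (horizontal distance between cup1_c and nest3 below 0.009 m and z of cup1_c in the frame of nest3 between 0.012 and 0.02 m) or (horizontal distance between cup1_c and nest4 below 0.009 m and z of cup1_c in the frame of nest4 between 0.012 and 0.02 m)) and angle between each of cup1_c, cup2_c, cup3_c, cup4_c's own z axis and vertical below 0.12 rad and ((horizontal distance between cup2_c and nest1 below 0.009 m and z of cup2_c in the frame of nest1 between 0.012 and 0.02 m) or (horizontal distance between cup2_c and nest2 below 0.009 m and z of cup2_c in the frame of nest2 between 0.012 and 0.02 m) or (horizontal distance between cup2_c and nest3 below 0.009 m and z of cup2_c in the frame of nest3 between 0.012 and 0.02 m) or (horizontal distance between cup2_c and nest4 below 0.009 m and z of cup2_c in the frame of nest4 between 0.012 and 0.02 m)) and ((horizontal distance between cup3_c and nest1 below 0.009 m and z of cup3_c in the frame of nest1 between 0.012 and 0.02 m) or (horizontal distance between cup3_c and nest2 below 0.009 m and z of cup3_c in the frame of nest2 between 0.012 and 0.02 m) or (horizontal distance between cup3_c and nest3 below 0.009 m and z of cup3_c in the frame of nest3 between 0.012 and 0.02 m) or (horizontal distance between cup3_c and nest4 below 0.009 m and z of cup3_c in the frame of nest4 between 0.012 and 0.02 m)) and ((horizontal distance between cup4_c and nest1 below 0.009 m and z of cup4_c in the frame of nest1 between 0.012 and 0.02 m) or (horizontal distance between cup4_c and nest2 below 0.009 m and z of cup4_c in the frame of nest2 between 0.012 and 0.02 m) or (horizontal distance between cup4_c and nest3 below 0.009 m and z of cup4_c in the frame of nest3 between 0.012 and 0.02 m) or (horizontal distance between cup4_c and nest4 below 0.009 m and z of cup4_c in the frame of nest4 between 0.012 and 0.02 m))), for 0.2 s.
2. the turntable is home against its index stop (value of joint turntable above 1.5 rad), for 0.2 s.
3. one cam lock is seated, with the key's blade in its slot (((value of joint cam_a above 1.45 rad and (horizontal distance between key_tip and cam_a_slot below 0.01 m and z of key_tip in the frame of cam_a_slot below -0.004 m)) or (value of joint cam_b above 1.45 rad and (horizontal distance between key_tip and cam_b_slot below 0.01 m and z of key_tip in the frame of cam_b_slot below -0.004 m)))), for 0.1 s.
4. both cam locks are seated, with the key's blade in the slot of the last (value of joint each of cam_a, cam_b above 1.45 rad and ((horizontal distance between key_tip and cam_a_slot below 0.01 m and z of key_tip in the frame of cam_a_slot below -0.004 m) or (horizontal distance between key_tip and cam_b_slot below 0.01 m and z of key_tip in the frame of cam_b_slot below -0.004 m))), for 0.1 s.
At the end, for the whole second after the job is handed in: Every cup present stands upright (0.12 rad) on a nest floor, within 9 mm of its centre; turntable past 1.5 rad; both cam locks past 1.45 rad; key upright (0.12 rad) in its holder, blade within 12 mm of the holder axis and 45 mm or more below its mouth (all of step 1 and value of joint turntable above 1.5 rad and value of joint each of cam_a, cam_b above 1.45 rad and horizontal distance between key_tip and holder_mouth below 0.012 m and z of key_tip in the frame of holder_mouth below -0.045 m and angle between key_grip's own z axis and vertical below 0.12 rad); the robot touches nothing.
It fails at once if the tin is moved more than 30 mm or tipped over (distance of tin_c from where it was at the start of the episode above 0.03 m or angle between tin_c's own z axis and vertical above 0.5 rad).
It fails at once if the hammer is moved more than 30 mm or tipped over (distance of hammer_c from where it was at the start of the episode above 0.03 m or angle between hammer_c's own z axis and vertical above 0.5 rad).
Of cup1, cup2, cup3, cup4 only 2 to 4 are there at a start; the rules pass over those that are not, and their reading is None.
At some moment in a run one of cup1, cup2, cup3, cup4 may be knocked a few centimetres aside while the robot is not near it.
It also fails if it takes over 208 s, if anything falls off the work surface, if the arm or the gripper's body presses on something with over 40 N, if the wrist force passes 120 N, or if a joint passes its speed limit or range.

## Robot

A 6-joint arm with a two-finger parallel gripper is mounted at the origin on the work surface. World frame = base frame: x ahead of the robot, y to its left, z up, the work surface at z = 0. Lengths are in m, angles in rad, forces in N, time in s.
With the tool pointing down it reaches from about 0.425 to 0.925 m from the base axis. Payload 12.5 kg.
Tool frame: the origin (TCP) lies at the very end of the fingers, on their centre line; the grasp point (between the pads) lies 19 mm behind it (arm.hold_point_z is the distance from the TCP to the grasp point, in m); z points along the fingers, x is the direction in which the jaws open and shut, and the axes are right-handed (so a half turn about z gives the same grasp; the last joint's range is limited). The gripper opens to 85 mm and grips with 20 to 120 N. Pads are 22 mm wide; open, the fingers measure 114 mm over their backs; the gripper's body (76 mm by 85 mm) begins 54 mm behind the grasp point. The pads swing forward as they close: fully open they stand 13 mm farther back than shut.
Start: joints at [-1.39, 0.491, 1.559, -0, 1.092, -0.106], TCP at [0.177, -0.599, 0.231] pointing down, gripper open.
Joint ranges: [-3.1, 3.1], [-0.84, 2.19], [0.05, 2.79], [-1.13, 4.28], [0.06, 2.93], [-2.69, 2.69]. Speed limits (rad/s): [2.22, 2.22, 2.79, 3.14, 3.14, 3.14].

## Interface

Orientations are given as [roll, pitch, yaw] about the fixed x, y, z axes, in that order (R = Rz(yaw) Ry(pitch) Rx(roll)).
In Python, from station import arm gives the robot as it stands.
- The arm moves only by the shell command python3 -m inch 'ROWS'. ROWS is JSON, a list of rows, each an object of numbers: "grip": the finger opening in mm, from 0 to 85.4; "tx", "ty", "tz": the shift along the tool's x, y, z in mm; "wx", "wy", "wz": the turn, a rotation vector about the tool's x, y, z in degrees. In form: [{"grip": .., "tx": .., "ty": .., "tz": .., "wx": .., "wy": .., "wz": ..}, ...]. A call has 1 to 8 rows; each row is the pose to reach, as a shift and turn from the pose commanded when the call began, along the tool's axes at that moment; what a row does not reach only later rows make up. A row lasts 1/10 s, in which the tool goes at most 50 mm and 8.59 degrees, less where a joint would pass 70% of its speed; a pose out of reach is approached as far as the arm can. A call with a gripper value outside its range is refused whole. The fingers move at their own pace and stop on an object; the grip force is fixed at half the most. Time passes only in rows, so rows that repeat a pose let the fingers close. It gives the time, the measured TCP pose, the force and the opening at its end, in the units of the state.
- arm.read_state(): the state, without advancing time (a new reading comes with each control period).
- arm.snapshot(name): name is "scene" or "top" or "wrist"; returns (picture, depth): 384x512x3 uint8, blue, green, red; 384x512 float32, m along the optical axis (not along the pixel's ray), 0 where there is no reading.
- arm.camera_model(name): a dict with "intrinsics" (3x3 intrinsics, pixels), "k1" (the pictures are not rectified: a ray, as slopes to the right and down, at radius r is drawn at 1 + k1 r^2 times it, then the intrinsics apply), "rvec" (rotation vector, rad) and "tvec" (3), from world to camera coordinates, as OpenCV has them. Camera axes: x right, y down, z forward; pixel columns grow to the right and rows downward; lengths in m; the calibration is good to about 2 mm. A picture is of the moment at which its call begins: read the wrist's pose just before it. camera_model takes no time and is no camera call; for the wrist camera it gives the pose at the moment of the call.
- arm.close_job(): hands the job in, once; it reports no verdict.
Trained networks look in the newest picture that a camera, given by its name, has taken for a name from the list of things; names that differ only in an ending like _2 or _b are one class to them, and where a whole thing is asked for, a point or a joint stands for the part that bears it (a point fixed in the world has none). Each returns a list of dicts, best first, with "p" (0 to 1); they miss things now and then, are a little off and sometimes report something else, mostly with a low value. They report only what shows in the picture. A call takes as long as a camera call.
- arm.find_in(query, camera): "box" ([left, top, right, bottom] in pixels, round what is visible of it).
- arm.masks_of(query, camera): "mask" (384x512 bool, what is visible of it) and "box" ([left, top, right, bottom] in pixels, round what is visible of it).
- arm.tip_of(query, camera): "centre" ([column, row] in pixels: a listed point, or the origin of a listed thing).
The state is a dict: "clock": time; "joint_pos": joint angles; "dq": joint speeds; "joint_efforts": joint torques, N m; "eef_pos": TCP position; "ee_rot": TCP orientation; "contact_force": force on the tool from outside, world axes, zero at the start; "torque": the same for the moment, N m; "opening": finger opening in m.
Only numpy, scipy, OpenCV 4.12 (cv2) and the standard library are available. Lean on these libraries where they do the work, as an engineer would, in place of code of your own. Each camera call takes 0.05 s, during which the arm holds its last target.

## Working session

There is one attempt and no reset: what is moved stays moved. The work goes in short steps, Python scripts to look and compute and a shell command to move; the robot and the scene stay as the last step left them, time stands still between calls to the robot, and variables do not carry over. Pictures are saved under pics/ and viewed, and the job is handed in when it is done.

```bash
ls; mkdir -p pics; cat > h.py <<'E'
import numpy as np, cv2
from station import arm
from scipy.spatial.transform import Rotation as R
def cam(n):
    m=arm.camera_model(n); K=np.array(m["intrinsics"],float); Rm=cv2.Rodrigues(np.array(m["rvec"],float))[0]; t=np.array(m["tvec"],float).ravel()
    return K,float(m["k1"]),Rm,t
def snap(n,f=None):
    c=cam(n); p,d=arm.snapshot(n)
    if f: cv2.imwrite("pics/"+f+".png",p)
    return p,d,c
def ray(c,u,v):
    K,k1,Rm,t=c
    x=(u-K[0,2])/K[0,0]; y=(v-K[1,2])/K[1,1]; rd=np.hypot(x,y); r=rd
    for _ in range(30): r=rd/(1+k1*r*r)
    s=r/rd if rd>0 else 1
    return np.array([x*s,y*s,1.0])
def at_depth(c,u,v,z):
    return c[2].T@(ray(c,u,v)*z-c[3])
def at_z(c,u,v,z):
    o=-c[2].T@c[3]; d=c[2].T@ray(c,u,v); return o+d*(z-o[2])/d[2]
def proj(c,P):
    K,k1,Rm,t=c; q=Rm@np.array(P,float)+t; x,y=q[:2]/q[2]; s=1+k1*(x*x+y*y)
    return np.array([K[0,0]*x*s+K[0,2],K[1,1]*y*s+K[1,2]])
def cloud(c,d):
    K,k1,Rm,t=c; h,w=d.shape; v,u=np.mgrid[0:h,0:w]
    x=(u-K[0,2])/K[0,0]; y=(v-K[1,2])/K[1,1]; rd=np.hypot(x,y); r=rd.copy()
    for _ in range(30): r=rd/(1+k1*r*r)
    s=np.where(rd>0,r/np.maximum(rd,1e-9),1)
    P=np.stack([x*s*d,y*s*d,d],-1)
    return (P-t)@Rm
def st():
    s=arm.read_state(); print({k:np.round(v,4).tolist() for k,v in s.items() if k in("clock","eef_pos","ee_rot","opening","contact_force","joint_pos")}); return s
E
python3 - <<'E'
from h import *
st()
for n in("scene","top","wrist"):
    p,d,c=snap(n,n+"0"); print(n,-c[2].T@c[3], c[0][0,0],c[1])
E
```

```text
pics
{'clock': 0.0, 'joint_pos': [-1.3896, 0.4916, 1.5595, -0.0, 1.0917, -0.1056], 'eef_pos': [0.1768, -0.5992, 0.2307], 'ee_rot': [-3.1415, 0.0011, -1.284], 'contact_force': [1.1092, -0.4776, -0.8613], 'opening': 0.0858}
scene [ 1.03989206 -0.92946838  0.72451092] 450.7071951284583 0.03273650185174401
top [ 0.42020169 -0.0129495   1.28098081] 489.93241272838975 -0.034099854640202674
wrist [ 0.24795517 -0.57865412  0.37263413] 268.356291435922 0.009753254553753733
```

View pics/scene0.png

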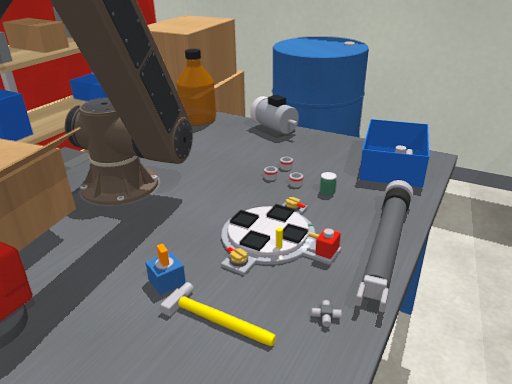

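View pics/top0.png

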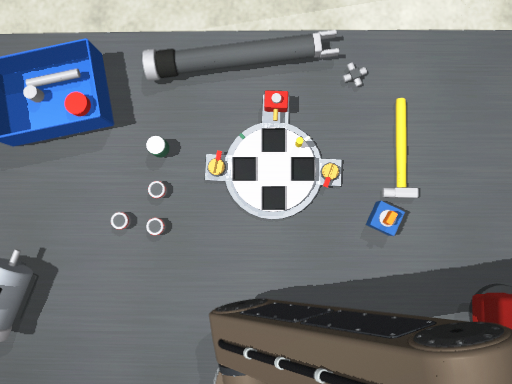

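View pics/wrist0.png

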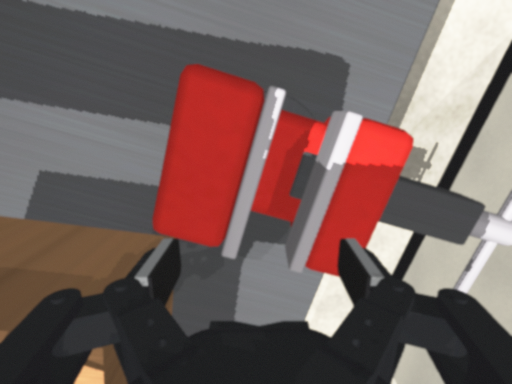

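The scene and top views show three cups at top-view pixels (157,189), (120,220) and (155,226). The turntable is at (274,169) with its handle at (299,141), the cams are at (216,167) and (330,172), the key holder is at (387,218), the tin at (157,145) and the hammer at about (400,150).

```bash
python3 - <<'E'
from h import *
p,d,c=snap("top")
P=cloud(c,d)
hsv=cv2.cvtColor(p,cv2.COLOR_BGR2HSV)
for u,v in [(157,189),(120,220),(155,226)]:
    W=P[v-16:v+17,u-16:u+17].reshape(-1,3); m=(W[:,2]>0.028)&(W[:,2]<0.04); W=W[m][:,:2]
    (x,y),(w,h),a=cv2.minAreaRect(W.astype(np.float32)); print("cup",u,v,W.mean(0).round(4),m.sum(),round(x,4),round(y,4),round(w,4),round(h,4))
def comp(mask,name,zr):
    m=mask&(P[...,2]>zr[0])&(P[...,2]<zr[1])
    n,l,s,cc=cv2.connectedComponentsWithStats(m.astype(np.uint8))
    for i in range(1,n):
        if s[i,4]>12:
            W=P[l==i]; (x,y),(w,h),a=cv2.minAreaRect(W[:,:2].astype(np.float32)); print(name,cc[i].round(1),s[i,4],W.mean(0).round(4),"rect",np.round([x,y,w,h,a],3))
H,S,V=hsv[...,0],hsv[...,1],hsv[...,2]
zone=np.zeros(H.shape,bool); zone[85:260,90:440]=1
comp(zone&(V<60),"black",(0.02,0.045))
comp(zone&(H>20)&(H<35)&(S>120),"yellow",(0.03,0.1))
comp(zone&(H>8)&(H<=25)&(S>120)&(V>100),"brass",(0.03,0.05))
comp(zone&((H<8)|(H>172))&(S>150),"red",(0.03,0.08))
comp(zone&(H>8)&(H<20)&(S>150),"orange",(0.06,0.13))
comp(zone&(H>100)&(H<130)&(S>120),"blue",(0.045,0.07))
comp(zone&(V>200)&(S<40),"white",(0.02,0.035))
comp(zone&(H>45)&(H<85)&(S>100),"green",(-0.01,0.07))
for u,v in [(274,169),(299,141),(216,167),(330,172),(387,218)]: print(P[v,u].round(4))
cv2.imwrite("pics/topz.png",cv2.resize(p[90:250,100:430],None,fx=2.4,fy=2.4,interpolation=cv2.INTER_CUBIC))
E
```

```text
cup 157 189 [0.5151 0.2749] 198 0.5153 0.2756 0.0404 0.0439
cup 120 220 [0.4346 0.3695] 183 0.4347 0.3697 0.0389 0.0409
cup 155 226 [0.42   0.2776] 207 0.4197 0.2774 0.0423 0.0419
black [273.6 139.3] 492 [ 0.6441 -0.028   0.0292] rect [ 6.4400e-01 -2.8000e-02  5.4000e-02  5.8000e-02  8.9987e+01]
black [242.1 165.2] 145 [0.5765 0.053  0.0308] rect [5.6900e-01 4.9000e-02 5.4000e-02 5.8000e-02 8.9116e+01]
black [302.5 168. ] 504 [ 0.5695 -0.102   0.0291] rect [ 5.6900e-01 -1.0200e-01  5.4000e-02  5.8000e-02  8.9944e+01]
black [274.3 195.9] 278 [ 0.4975 -0.0296  0.0292] rect [ 4.9200e-01 -2.7000e-02  5.4000e-02  5.6000e-02  8.9732e+01]
yellow [274.8 114.3] 36 [ 0.7045 -0.0309  0.0515] rect [ 7.0500e-01 -3.0000e-02  8.0000e-03  2.7000e-02  8.9525e+01]
yellow [299.  141.6] 57 [ 0.6304 -0.0907  0.0727] rect [ 0.632 -0.09   0.016  0.016  3.538]
yellow [212.  165.2] 60 [0.5761 0.1302 0.0359] rect [5.7600e-01 1.3100e-01 1.2000e-02 3.5000e-02 7.9241e+01]
yellow [219.  166.7] 61 [0.5721 0.1121 0.0355] rect [5.7200e-01 1.1200e-01 1.2000e-02 3.5000e-02 8.0346e+01]
yellow [326.7 169.7] 62 [ 0.5643 
[... 1213 characters left out ...]
304] rect [5.1500e-01 2.7500e-01 4.1000e-02 4.1000e-02 4.5588e+01]
white [401.7 192.1] 266 [ 0.5079 -0.3553  0.0249] rect [ 0.508 -0.353  0.021  0.086  0.018]
white [273.  210.2] 28 [ 0.4611 -0.0263  0.0244] rect [ 0.46  -0.026  0.003  0.051  0.005]
white [119.1 220.3] 88 [0.4344 0.3693 0.0305] rect [4.3400e-01 3.7000e-01 3.9000e-02 4.2000e-02 6.3575e+01]
white [153.6 226.1] 86 [0.4197 0.2795 0.0309] rect [4.2100e-01 2.7800e-01 4.1000e-02 4.1000e-02 4.3459e+01]
green [163.2 151.2] 72 [0.6134 0.2581 0.031 ] rect [6.1700e-01 2.5900e-01 1.6000e-02 4.4000e-02 5.6733e+01]
[ 0.5676 -0.029   0.0232]
[ 0.631  -0.0903  0.0778]
[0.5729 0.1212 0.023 ]
[ 0.56   -0.1733  0.0213]
[ 0.4405 -0.3007  0.0909]
```

View pics/topz.png

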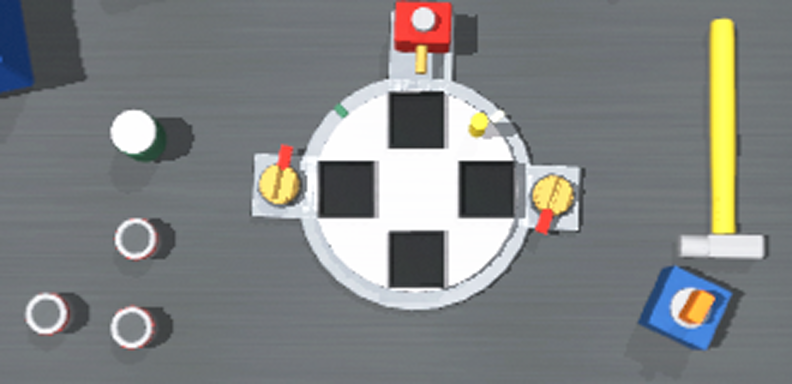

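```bash
cat >> h.py <<'E'
def rel(x,y,z,yawdeg,s=None,T=None):
    s=s or arm.read_state(); p=np.array(s["eef_pos"]) ; Rc=R.from_euler("xyz",s["ee_rot"])
    y0=s["ee_rot"][2]; dy=(np.radians(yawdeg)-y0+np.pi/2)%np.pi-np.pi/2
    Rt=R.from_euler("xyz",[np.pi,0,y0+dy])
    t=Rc.as_matrix().T@(np.array([x,y,z])-p)*1000
    w=(Rc.inv()*Rt).as_rotvec(degrees=True)
    print("t",t.round(1),"w",w.round(2),"yawabs",np.degrees(y0+dy).round(1))
E
python3 - <<'E'
from h import *
rel(0.48,-0.1,0.23,-20)
E
```

```text
t [-393.2 -432.1    1.2] w [-2.000e-02  3.000e-02 -5.357e+01] yawabs -20.0
```

```bash
R='{"grip":80,"tx":-393,"ty":-432,"tz":0,"wz":-53.6}'; python3 -m inch '[{"grip":80,"tx":-393,"ty":-432,"tz":0,"wz":-53.6},{"grip":80,"tx":-393,"ty":-432,"tz":0,"wz":-53.6},{"grip":80,"tx":-393,"ty":-432,"tz":0,"wz":-53.6},{"grip":80,"tx":-393,"ty":-432,"tz":0,"wz":-53.6},{"grip":80,"tx":-393,"ty":-432,"tz":0,"wz":-53.6},{"grip":80,"tx":-393,"ty":-432,"tz":0,"wz":-53.6},{"grip":80,"tx":-393,"ty":-432,"tz":0,"wz":-53.6},{"grip":80,"tx":-393,"ty":-432,"tz":0,"wz":-53.6}]'
python3 - <<'E'
from h import *
st(); rel(0.46,0.2,0.20,25)
E
```

```text
{'clock': 0.2, 'joint_pos': [-1.3896, 0.4914, 1.5592, -0.0, 1.0917, -0.1055], 'eef_pos': [0.1768, -0.5994, 0.2309], 'ee_rot': [-3.1415, 0.0006, -1.284], 'contact_force': [0.2998, -0.0129, -0.4914], 'opening': 0.0854}
t [-686.6 -497.7   31.4] w [2.000e-02 3.000e-02 8.143e+01] yawabs -155.0$[0]: bad value
```

```bash
python3 -m inch '[{"grip":80,"tx":-40,"ty":-40,"tz":0,"wx":0,"wy":0,"wz":-5}]'; python3 -m inch --help
```

```text
clock: 0.3
eef_pos: [0.1992, -0.5581, 0.2304]
ee_rot: [3.141, -0.001, -1.2]
contact_force: [0.6, 1.3, -0.8]
opening: 0.0799invalid input: not JSON, or not a number
```

```bash
python3 - <<'E'
from h import *
rel(0.48,-0.1,0.23,-20)
E
```

```text
t [-3.250e+02 -4.279e+02 -2.000e-01] w [ 6.000e-02 -4.000e-02 -4.873e+01] yawabs -20.0
```

```bash
python3 -m inch '[{"grip":80,"tx":-30,"ty":-39,"tz":0,"wx":0,"wy":0,"wz":-5},{"grip":80,"tx":-60,"ty":-79,"tz":0,"wx":0,"wy":0,"wz":-10},{"grip":80,"tx":-90,"ty":-118,"tz":0,"wx":0,"wy":0,"wz":-15},{"grip":80,"tx":-120,"ty":-158,"tz":0,"wx":0,"wy":0,"wz":-20},{"grip":80,"tx":-150,"ty":-197,"tz":0,"wx":0,"wy":0,"wz":-25},{"grip":80,"tx":-180,"ty":-237,"tz":0,"wx":0,"wy":0,"wz":-30},{"grip":80,"tx":-210,"ty":-276,"tz":0,"wx":0,"wy":0,"wz":-35},{"grip":80,"tx":-325,"ty":-428,"tz":0,"wx":0,"wy":0,"wz":-49}]'
python3 - <<'E'
from h import *
st(); rel(0.515,0.275,0.15,30)
E
```

```text
clock: 1.1
eef_pos: [0.4077, -0.2148, 0.2314]
ee_rot: [3.141, -0.0, -0.432]
contact_force: [0.7, -1.3, 0.5]
opening: 0.0797
{'clock': 1.1, 'joint_pos': [-0.6284, 0.2579, 1.9445, -0.0, 0.9388, -0.1962], 'eef_pos': [0.4077, -0.2148, 0.2314], 'ee_rot': [3.1415, -0.0004, -0.4321], 'contact_force': [0.7107, -1.2634, 0.4882], 'opening': 0.0797}
t [-107.7 -489.7   81.3] w [ 2.000e-02 -2.000e-02 -5.476e+01] yawabs 30.0
```

```bash
python3 -m inch '[{"grip":80,"tx":-10,"ty":-49,"tz":0,"wx":0,"wy":0,"wz":-6},{"grip":80,"tx":-20,"ty":-98,"tz":0,"wx":0,"wy":0,"wz":-12},{"grip":80,"tx":-108,"ty":-490,"tz":60,"wx":0,"wy":0,"wz":-55},{"grip":80,"tx":-108,"ty":-490,"tz":60,"wx":0,"wy":0,"wz":-55},{"grip":80,"tx":-108,"ty":-490,"tz":60,"wx":0,"wy":0,"wz":-55},{"grip":80,"tx":-108,"ty":-490,"tz":60,"wx":0,"wy":0,"wz":-55},{"grip":80,"tx":-108,"ty":-490,"tz":60,"wx":0,"wy":0,"wz":-55},{"grip":80,"tx":-108,"ty":-490,"tz":60,"wx":0,"wy":0,"wz":-55}]'
python3 -m inch '[{"grip":80,"tx":0,"ty":-100,"tz":0,"wx":0,"wy":0,"wz":0},{"grip":80,"tx":0,"ty":-100,"tz":0,"wx":0,"wy":0,"wz":0},{"grip":80,"tx":0,"ty":-100,"tz":0,"wx":0,"wy":0,"wz":0}]'
python3 - <<'E'
from h import *
st(); rel(0.515,0.275,0.15,30)
p,d,c=snap("wrist","w1"); 
p,d,c=snap("top","t1")
E
```

```text
clock: 1.9
eef_pos: [0.4936, 0.1728, 0.1867]
ee_rot: [3.141, -0.0, 0.53]
contact_force: [0.5, -0.7, 0.8]
opening: 0.0802
clock: 2.2
eef_pos: [0.4406, 0.261, 0.1867]
ee_rot: [-3.141, 0.001, 0.529]
contact_force: [0.4, -0.2, -0.2]
opening: 0.0802
{'clock': 2.2, 'joint_pos': [0.4055, 0.3878, 1.8841, 0.0007, 0.8708, -0.1243], 'eef_pos': [0.4406, 0.261, 0.1867], 'ee_rot': [-3.1409, 0.001, 0.5293], 'contact_force': [0.3957, -0.1977, -0.2305], 'opening': 0.0802}
t [71.3 25.5 36.6] w [-0.04  0.06  0.33] yawabs 30.0
```

View pics/w1.png

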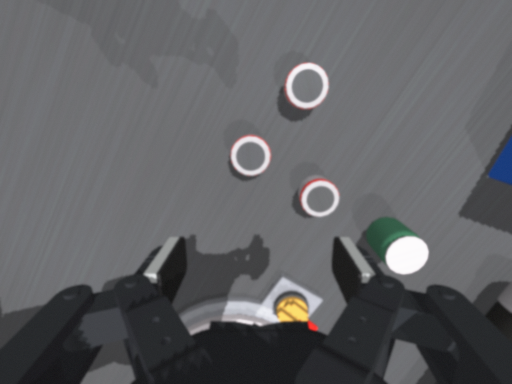

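View pics/t1.png

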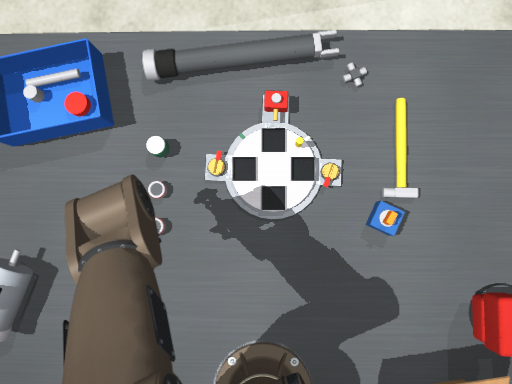

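The wrist view shows three cups at (307,86), (250,156) and (320,198), plus the tin. The area the arm hid earlier is now clear and holds no fourth cup.

```bash
cat >> h.py <<'E'
def cups(n="wrist",zr=(0.027,0.037)):
    p,d,c=snap(n); P=cloud(c,d)
    m=(P[...,2]>zr[0])&(P[...,2]<zr[1])&(d>0)
    nn,l,s,cc=cv2.connectedComponentsWithStats(m.astype(np.uint8))
    for i in range(1,nn):
        if s[i,4]>60:
            W=P[l==i]; (x,y),r=cv2.minEnclosingCircle(W[:,:2].astype(np.float32)); print(n,cc[i].round(),s[i,4],"mean",W.mean(0).round(4),"circ",round(x,4),round(y,4),round(r,4))
E
python3 - <<'E'
from h import *
cups(); cups("top")
E
```

```text
wrist [306.  81.] 1562 mean [0.4334 0.3708 0.0312] circ 0.4337 0.3711 0.0226
wrist [249. 151.] 1230 mean [0.419  0.279  0.0311] circ 0.4192 0.2782 0.0223
wrist [319. 194.] 1082 mean [0.5131 0.2765 0.0312] circ 0.5139 0.2759 0.0223
wrist [385. 230.] 193 mean [0.6068 0.2789 0.0321] circ 0.6216 0.2751 0.0242
wrist [501. 308.] 265 mean [0.8083 0.2653 0.0318] circ 0.8076 0.2681 0.0257
wrist [294. 312.] 650 mean [0.5763 0.1237 0.0331] circ 0.5851 0.1203 0.0321
top [59. 58.] 83 mean [0.8646 0.542  0.0326] circ 0.8657 0.5417 0.0754
top [58. 80.] 119 mean [0.8051 0.5434 0.0332] circ 0.8074 0.5493 0.0619
top [  3. 111.] 72 mean [0.7227 0.6912 0.0317] circ 0.7217 0.6915 0.0571
top [ 76. 103.] 377 mean [0.7434 0.4933 0.0329] circ 0.744 0.4943 0.0316
top [272. 140.] 403 mean [ 0.6422 -0.025   0.0305] circ 0.6416 -0.0251 0.043
top [216. 163.] 173 mean [0.5814 0.1197 0.0325] circ 0.5838 0.1154 0.0308
top [302. 168.] 432 mean [ 0.5684 -0.1014  0.0302] circ 0.5686 -0.0989 0.0453
top [244. 169.] 445 mean [0.568  0.0477 0.0307] circ 0.5683 0.0459 0.0447
top [329. 174.] 171 mean [ 0.5546 -0.1695  0.0323] circ 0.5514 -0.1697 0.0314
top [156. 189.] 219 mean [0.5152 0.275  0.0309] circ 0.5149 0.2752 0.0226
top [272. 197.] 417 mean [ 0.495  -0.0242  0.0303] circ 0.4987 -0.0197 0.0455
top [499. 289.] 159 mean [ 0.2627 -0.5931  0.0297] circ 0.2622 -0.5892 0.0365
```

```bash
python3 - <<'E'
from h import *
rel(0.4195,0.278,0.011,30)
E
```

```text
t [-10.5 -30.9 176. ] w [ 0.02 -0.   -0.  ] yawabs 30.0
```

```bash
python3 -m inch '[{"grip":80,"tx":-10.5,"ty":-31,"tz":40,"wx":0,"wy":0,"wz":0},{"grip":80,"tx":-10.5,"ty":-31,"tz":80,"wx":0,"wy":0,"wz":0},{"grip":80,"tx":-10.5,"ty":-31,"tz":120,"wx":0,"wy":0,"wz":0},{"grip":80,"tx":-10.5,"ty":-31,"tz":150,"wx":0,"wy":0,"wz":0},{"grip":80,"tx":-10.5,"ty":-31,"tz":170,"wx":0,"wy":0,"wz":0},{"grip":80,"tx":-10.5,"ty":-31,"tz":176,"wx":0,"wy":0,"wz":0},{"grip":80,"tx":-10.5,"ty":-31,"tz":176,"wx":0,"wy":0,"wz":0},{"grip":80,"tx":-10.5,"ty":-31,"tz":176,"wx":0,"wy":0,"wz":0}]'
python3 -m inch '[{"grip":30,"tx":0,"ty":0,"tz":0,"wx":0,"wy":0,"wz":0},{"grip":30,"tx":0,"ty":0,"tz":0,"wx":0,"wy":0,"wz":0},{"grip":30,"tx":0,"ty":0,"tz":0,"wx":0,"wy":0,"wz":0},{"grip":30,"tx":0,"ty":0,"tz":0,"wx":0,"wy":0,"wz":0},{"grip":30,"tx":0,"ty":0,"tz":0,"wx":0,"wy":0,"wz":0},{"grip":30,"tx":0,"ty":0,"tz":0,"wx":0,"wy":0,"wz":0},{"grip":30,"tx":0,"ty":0,"tz":0,"wx":0,"wy":0,"wz":0}]'
```

```text
clock: 3.2
eef_pos: [0.4197, 0.2784, 0.0118]
ee_rot: [3.141, -0.001, 0.523]
contact_force: [0.1, 0.6, 0.4]
opening: 0.0799
clock: 3.9
eef_pos: [0.4192, 0.2788, 0.012]
ee_rot: [3.141, -0.002, 0.524]
contact_force: [-1.3, -2.6, 12.1]
opening: 0.0421
```

```bash
python3 -m inch '[{"grip":30,"tx":0,"ty":0,"tz":-20,"wx":0,"wy":0,"wz":0},{"grip":30,"tx":0,"ty":0,"tz":-50,"wx":0,"wy":0,"wz":0},{"grip":30,"tx":0,"ty":0,"tz":-90,"wx":0,"wy":0,"wz":0},{"grip":30,"tx":0,"ty":0,"tz":-120,"wx":0,"wy":0,"wz":0},{"grip":30,"tx":0,"ty":0,"tz":-120,"wx":0,"wy":0,"wz":0}]'
python3 - <<'E'
from h import *
st(); snap("wrist","w2"); rel(0.4935,-0.0275,0.13,30)
E
```

```text
clock: 4.4
eef_pos: [0.4201, 0.2794, 0.1346]
ee_rot: [3.141, -0.006, 0.524]
contact_force: [0.9, 0.1, -2.5]
opening: 0.0422
{'clock': 4.4, 'joint_pos': [0.4561, 0.4519, 1.9587, -0.0001, 0.7245, -0.0683], 'eef_pos': [0.4201, 0.2794, 0.1346], 'ee_rot': [3.1411, -0.0065, 0.5244], 'contact_force': [0.9469, 0.0686, -2.5318], 'opening': 0.0422}
t [-89.3 302.5   2.4] w [ 0.02 -0.22  0.04] yawabs 30.0
```

View pics/w2.png

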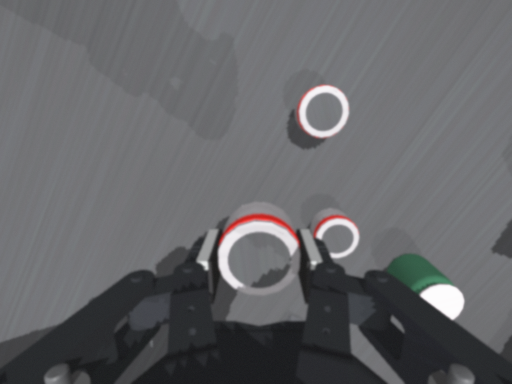

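The cup is held between the pads at (256,258), and the other two cups are still standing. Next I carry it to the near nest.

```bash
python3 -m inch '[{"grip":30,"tx":-5,"ty":20,"tz":0,"wx":0,"wy":0,"wz":0},{"grip":30,"tx":-17,"ty":60,"tz":0,"wx":0,"wy":0,"wz":0},{"grip":30,"tx":-30,"ty":105,"tz":0,"wx":0,"wy":0,"wz":0},{"grip":30,"tx":-44,"ty":150,"tz":0,"wx":0,"wy":0,"wz":0},{"grip":30,"tx":-57,"ty":195,"tz":0,"wx":0,"wy":0,"wz":0},{"grip":30,"tx":-70,"ty":240,"tz":0,"wx":0,"wy":0,"wz":0},{"grip":30,"tx":-82,"ty":280,"tz":0,"wx":0,"wy":0,"wz":0},{"grip":30,"tx":-89,"ty":302,"tz":0,"wx":0,"wy":0,"wz":0}]'
python3 -m inch '[{"grip":30,"tx":0,"ty":0,"tz":0,"wx":0,"wy":0,"wz":0},{"grip":30,"tx":0,"ty":0,"tz":0,"wx":0,"wy":0,"wz":0}]'
python3 - <<'E'
from h import *
st(); p,d,c=snap("wrist","w3"); rel(0.4935,-0.0275,0.042,30)
P=cloud(c,d)
m=(d>0)&(P[...,2]>0.1)&(P[...,2]<0.16); m[:180]=0
W=P[m]; print(W[:,2].max())
z=np.median(P[262-30:262+40,240:275][...,2]); print("cup top z",z)
E
```

```text
clock: 5.25
eef_pos: [0.4929, -0.03, 0.1296]
ee_rot: [-3.141, 0.001, 0.522]
contact_force: [-0.8, 1.1, -1.5]
opening: 0.0419
clock: 5.45
eef_pos: [0.4923, -0.0274, 0.1299]
ee_rot: [-3.14, 0.002, 0.523]
contact_force: [-0.2, -0.4, -2.0]
opening: 0.0417
{'clock': 5.45, 'joint_pos': [-0.1896, 0.4489, 1.9847, 0.0, 0.7101, -0.7124], 'eef_pos': [0.4923, -0.0274, 0.1299], 'ee_rot': [-3.1402, 0.0016, 0.5228], 'contact_force': [-0.1897, -0.3639, -2.0386], 'opening': 0.0417}
t [ 0.8  1.3 88.1] w [-0.07  0.08  0.02] yawabs 30.0
0.1599929223510996
cup top z 0.14909184664256547
```

View pics/w3.png

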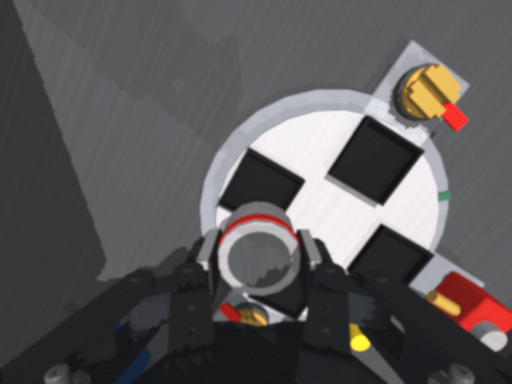

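```bash
python3 - <<'E'
from h import *
c=cam("wrist")
for q in [(0.4935,-0.0275,.037),(0.643,-.0275,.037),(.568,.0475,.037),(.568,-.1025,.037),(.4923,-.0274,.149),(0.631,-.0905,.082)]: print(q,proj(c,q).round())
E
```

```text
(0.4935, -0.0275, 0.037) [259. 196.]
(0.643, -0.0275, 0.037) [389. 267.]
(0.568, 0.0475, 0.037) [374. 166.]
(0.568, -0.1025, 0.037) [286. 290.]
(0.4923, -0.0274, 0.149) [258. 260.]
(0.631, -0.0905, 0.082) [358. 343.]
```

```bash
python3 -m inch '[{"grip":30,"tx":1,"ty":1,"tz":30,"wx":0,"wy":0,"wz":0},{"grip":30,"tx":1,"ty":1,"tz":55,"wx":0,"wy":0,"wz":0},{"grip":30,"tx":1,"ty":1,"tz":75,"wx":0,"wy":0,"wz":0},{"grip":30,"tx":1,"ty":1,"tz":83,"wx":0,"wy":0,"wz":0},{"grip":30,"tx":1,"ty":1,"tz":88,"wx":0,"wy":0,"wz":0},{"grip":30,"tx":1,"ty":1,"tz":88,"wx":0,"wy":0,"wz":0},{"grip":30,"tx":1,"ty":1,"tz":88,"wx":0,"wy":0,"wz":0}]'
```

```text
clock: 6.2
eef_pos: [0.4946, -0.0275, 0.0436]
ee_rot: [3.141, -0.001, 0.524]
contact_force: [-0.0, 1.2, -1.9]
opening: 0.0421
```

```bash
python3 -m inch '[{"grip":30,"tx":0,"ty":0,"tz":1.5,"wx":0,"wy":0,"wz":0},{"grip":30,"tx":0,"ty":0,"tz":1.5,"wx":0,"wy":0,"wz":0},{"grip":60,"tx":0,"ty":0,"tz":1.5,"wx":0,"wy":0,"wz":0},{"grip":60,"tx":0,"ty":0,"tz":1.5,"wx":0,"wy":0,"wz":0},{"grip":60,"tx":0,"ty":0,"tz":1.5,"wx":0,"wy":0,"wz":0},{"grip":60,"tx":0,"ty":0,"tz":-30,"wx":0,"wy":0,"wz":0},{"grip":60,"tx":0,"ty":0,"tz":-70,"wx":0,"wy":0,"wz":0},{"grip":60,"tx":0,"ty":0,"tz":-110,"wx":0,"wy":0,"wz":0}]'
python3 - <<'E'
from h import *
snap("top","t4");snap("wrist","w4"); rel(0.51,0.2,0.15,30)
cups("wrist",(0.055,0.066))
E
```

```text
clock: 7.0
eef_pos: [0.494, -0.0276, 0.1541]
ee_rot: [-3.141, 0.001, 0.524]
contact_force: [-0.2, -0.7, -0.3]
opening: 0.0601
t [ 126.  -190.4    7.1] w [ 0.3  -0.34  0.03] yawabs 30.0
wrist [256. 190.] 1694 mean [ 0.494  -0.0269  0.0602] circ 0.4946 -0.028 0.0224
wrist [463. 292.] 984 mean [ 0.7365 -0.0154  0.0608] circ 0.742 -0.019 0.0256
wrist [120. 372.] 467 mean [ 0.4663 -0.3018  0.0566] circ 0.4647 -0.304 0.0249
```

View pics/w4.png

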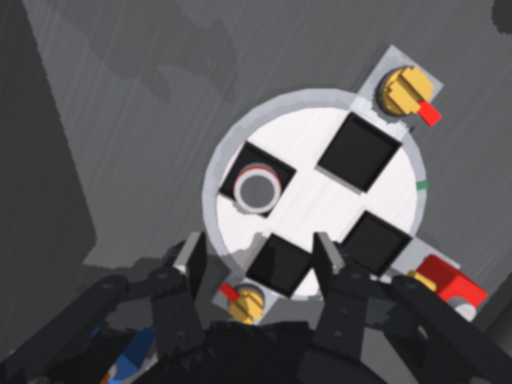

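Cup 1 stands in the near nest, at (256,190) in the wrist view. Next I go for the cup near the tin.

```bash
python3 - <<'E'
from h import *
rel(0.5,0.22,0.17,20)
E

```

```text
t [ 128.2 -212.1  -15.1] w [ 0.17 -0.22 10.03] yawabs 20.0
```

```bash
python3 -m inch '[{"grip":75,"tx":25,"ty":-42,"tz":-15,"wx":0,"wy":0,"wz":5},{"grip":75,"tx":128,"ty":-212,"tz":-15,"wx":0,"wy":0,"wz":10},{"grip":75,"tx":128,"ty":-212,"tz":-15,"wx":0,"wy":0,"wz":10},{"grip":75,"tx":128,"ty":-212,"tz":-15,"wx":0,"wy":0,"wz":10},{"grip":75,"tx":128,"ty":-212,"tz":-15,"wx":0,"wy":0,"wz":10},{"grip":75,"tx":128,"ty":-212,"tz":-15,"wx":0,"wy":0,"wz":10},{"grip":75,"tx":128,"ty":-212,"tz":-15,"wx":0,"wy":0,"wz":10}]'
python3 - <<'E'
from h import *
st();cups(); rel(0.5142,0.2757,0.011,20)
E

```

```text
clock: 7.85
eef_pos: [0.4983, 0.2206, 0.1665]
ee_rot: [3.142, 0.002, 0.352]
contact_force: [0.1, 0.4, -0.3]
opening: 0.0754
{'clock': 7.85, 'joint_pos': [0.2957, 0.4571, 1.8271, -0.0003, 0.8597, -0.0561], 'eef_pos': [0.4983, 0.2206, 0.1665], 'ee_rot': [3.1415, 0.0023, 0.352], 'contact_force': [0.0649, 0.4274, -0.3319], 'opening': 0.0754}
wrist [249.  15.] 1411 mean [0.4367 0.3635 0.0311] circ 0.4343 0.3703 0.0222
wrist [292. 138.] 1489 mean [0.5139 0.2763 0.0312] circ 0.5145 0.2757 0.0224
wrist [374. 168.] 180 mean [0.6065 0.277  0.0321] circ 0.6209 0.2744 0.0242
wrist [294. 281.] 920 mean [0.579  0.1221 0.0332] circ 0.5845 0.1193 0.0315
wrist [499. 304.] 414 mean [0.8255 0.1781 0.0321] circ 0.8255 0.1811 0.0342
wrist [265. 313.] 1016 mean [0.5635 0.0649 0.0305] circ 0.567 0.0606 0.0359
t [ 34.3 -47.3 155.7] w [0.01 0.12 0.07] yawabs 20.0
```

```bash
python3 -m inch '[{"grip":75,"tx":34,"ty":-47,"tz":20,"wx":0,"wy":0,"wz":0},{"grip":75,"tx":34,"ty":-47,"tz":65,"wx":0,"wy":0,"wz":0},{"grip":75,"tx":34,"ty":-47,"tz":105,"wx":0,"wy":0,"wz":0},{"grip":75,"tx":34,"ty":-47,"tz":138,"wx":0,"wy":0,"wz":0},{"grip":75,"tx":34,"ty":-47,"tz":152,"wx":0,"wy":0,"wz":0},{"grip":75,"tx":34,"ty":-47,"tz":156,"wx":0,"wy":0,"wz":0},{"grip":75,"tx":34,"ty":-47,"tz":156,"wx":0,"wy":0,"wz":0},{"grip":75,"tx":34,"ty":-47,"tz":156,"wx":0,"wy":0,"wz":0}]'
python3 -m inch '[{"grip":30,"tx":0,"ty":0,"tz":0,"wx":0,"wy":0,"wz":0},{"grip":30,"tx":0,"ty":0,"tz":0,"wx":0,"wy":0,"wz":0},{"grip":30,"tx":0,"ty":0,"tz":0,"wx":0,"wy":0,"wz":0},{"grip":30,"tx":0,"ty":0,"tz":0,"wx":0,"wy":0,"wz":0},{"grip":30,"tx":0,"ty":0,"tz":0,"wx":0,"wy":0,"wz":0},{"grip":30,"tx":0,"ty":0,"tz":-15,"wx":0,"wy":0,"wz":0},{"grip":30,"tx":0,"ty":0,"tz":-60,"wx":0,"wy":0,"wz":0},{"grip":30,"tx":0,"ty":0,"tz":-110,"wx":0,"wy":0,"wz":0}]'
python3 - <<'E'
from h import *
st(); rel(0.568,0.0475,0.13,45)
E
```

```text
clock: 8.7
eef_pos: [0.5158, 0.2756, 0.0134]
ee_rot: [3.142, -0.002, 0.349]
contact_force: [0.9, 0.4, 0.9]
opening: 0.0751
clock: 9.5
eef_pos: [0.5141, 0.2755, 0.123]
ee_rot: [3.141, 0.003, 0.35]
contact_force: [1.7, 1.0, -1.5]
opening: 0.0418
{'clock': 9.5, 'joint_pos': [0.3787, 0.5622, 1.771, -0.0001, 0.8113, 0.0291], 'eef_pos': [0.5141, 0.2755, 0.123], 'ee_rot': [3.1414, 0.0028, 0.3496], 'contact_force': [1.7263, 0.9761, -1.5087], 'opening': 0.0418}
t [-27.5 232.6  -6.9] w [ -0.03   0.16 -24.97] yawabs 45.0
```

```bash
python3 -m inch '[{"grip":30,"tx":-4,"ty":30,"tz":-7,"wx":0,"wy":0,"wz":0},{"grip":30,"tx":-9,"ty":75,"tz":-7,"wx":0,"wy":0,"wz":0},{"grip":30,"tx":-14,"ty":120,"tz":-7,"wx":0,"wy":0,"wz":0},{"grip":30,"tx":-20,"ty":165,"tz":-7,"wx":0,"wy":0,"wz":0},{"grip":30,"tx":-25,"ty":205,"tz":-7,"wx":0,"wy":0,"wz":0},{"grip":30,"tx":-27,"ty":233,"tz":-7,"wx":0,"wy":0,"wz":0},{"grip":30,"tx":-27,"ty":233,"tz":-7,"wx":0,"wy":0,"wz":0},{"grip":30,"tx":-27,"ty":233,"tz":-7,"wx":0,"wy":0,"wz":0}]'
python3 - <<'E'
from h import *
st(); p,d,c=snap("wrist","w5"); rel(0.568,0.0475,0.043,20)
E
```

```text
clock: 10.3
eef_pos: [0.5693, 0.0473, 0.1296]
ee_rot: [3.142, -0.0, 0.348]
contact_force: [-0.1, -0.3, -1.9]
opening: 0.0419
{'clock': 10.3, 'joint_pos': [-0.0328, 0.5381, 1.7979, 0.0001, 0.8053, -0.3811], 'eef_pos': [0.5693, 0.0473, 0.1296], 'ee_rot': [3.1415, -0.0003, 0.3482], 'contact_force': [-0.118, -0.3309, -1.861], 'opening': 0.0419}
t [-1.2  0.1 86.4] w [-0.   -0.    0.02] yawabs 20.0
```

View pics/w5.png

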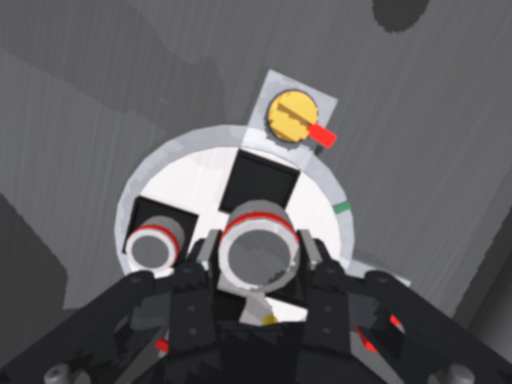

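```bash
python3 -m inch '[{"grip":30,"tx":-1,"ty":0,"tz":30,"wx":0,"wy":0,"wz":0},{"grip":30,"tx":-1,"ty":0,"tz":55,"wx":0,"wy":0,"wz":0},{"grip":30,"tx":-1,"ty":0,"tz":75,"wx":0,"wy":0,"wz":0},{"grip":30,"tx":-1,"ty":0,"tz":84,"wx":0,"wy":0,"wz":0},{"grip":30,"tx":-1,"ty":0,"tz":87,"wx":0,"wy":0,"wz":0},{"grip":30,"tx":-1,"ty":0,"tz":87,"wx":0,"wy":0,"wz":0},{"grip":30,"tx":-1,"ty":0,"tz":87,"wx":0,"wy":0,"wz":0}]'
```

```text
clock: 11.05
eef_pos: [0.5687, 0.0478, 0.0428]
ee_rot: [3.141, -0.001, 0.35]
contact_force: [-0.2, 0.6, -2.8]
opening: 0.0417
```

```bash
python3 -m inch '[{"grip":30,"tx":0,"ty":0,"tz":1,"wx":0,"wy":0,"wz":0},{"grip":30,"tx":0,"ty":0,"tz":1,"wx":0,"wy":0,"wz":0},{"grip":60,"tx":0,"ty":0,"tz":1,"wx":0,"wy":0,"wz":0},{"grip":60,"tx":0,"ty":0,"tz":1,"wx":0,"wy":0,"wz":0},{"grip":60,"tx":0,"ty":0,"tz":1,"wx":0,"wy":0,"wz":0},{"grip":60,"tx":0,"ty":0,"tz":-30,"wx":0,"wy":0,"wz":0},{"grip":60,"tx":0,"ty":0,"tz":-70,"wx":0,"wy":0,"wz":0},{"grip":60,"tx":0,"ty":0,"tz":-115,"wx":0,"wy":0,"wz":0}]'
python3 - <<'E'
from h import *
cups("wrist",(0.055,0.066)); rel(0.43,0.31,0.17,40)
E
```

```text
clock: 11.85
eef_pos: [0.5679, 0.0472, 0.1575]
ee_rot: [-3.141, 0.002, 0.349]
contact_force: [-0.3, 0.3, -0.4]
opening: 0.0603
wrist [260. 191.] 1677 mean [0.5684 0.0492 0.0601] circ 0.5687 0.0483 0.0222
wrist [162. 234.] 1373 mean [ 0.4938 -0.0243  0.0599] circ 0.495 -0.0268 0.0224
wrist [501. 323.] 1147 mean [ 0.864  -0.0014  0.0603] circ 0.8724 0.0042 0.045
wrist [270. 320.] 96 mean [ 0.6286 -0.0849  0.0597] circ 0.6315 -0.0889 0.0085
wrist [375. 332.] 81 mean [ 0.7416 -0.0582  0.0613] circ 0.7423 -0.0597 0.0135
t [ -42.  -295.    -6.2] w [  0.26  -0.4  -19.96] yawabs 40.0
```

```bash
python3 -m inch '[{"grip":75,"tx":-6,"ty":-42,"tz":-6,"wx":0,"wy":0,"wz":-4},{"grip":75,"tx":-42,"ty":-295,"tz":-6,"wx":0,"wy":0,"wz":-20},{"grip":75,"tx":-42,"ty":-295,"tz":-6,"wx":0,"wy":0,"wz":-20},{"grip":75,"tx":-42,"ty":-295,"tz":-6,"wx":0,"wy":0,"wz":-20},{"grip":75,"tx":-42,"ty":-295,"tz":-6,"wx":0,"wy":0,"wz":-20},{"grip":75,"tx":-42,"ty":-295,"tz":-6,"wx":0,"wy":0,"wz":-20},{"grip":75,"tx":-42,"ty":-295,"tz":-6,"wx":0,"wy":0,"wz":-20},{"grip":75,"tx":-42,"ty":-295,"tz":-6,"wx":0,"wy":0,"wz":-20}]'
python3 - <<'E'
from h import *
st();cups(); rel(0.4342,0.3707,0.011,40); snap("wrist","w6")
E

```

```text
clock: 12.7
eef_pos: [0.4272, 0.3111, 0.1628]
ee_rot: [3.141, 0.0, 0.701]
contact_force: [0.6, -0.1, 0.0]
opening: 0.075
{'clock': 12.7, 'joint_pos': [0.5044, 0.4409, 1.8715, -0.0002, 0.8292, -0.1969], 'eef_pos': [0.4272, 0.3111, 0.1628], 'ee_rot': [3.1414, 0.0, 0.7015], 'contact_force': [0.6323, -0.1191, 0.0117], 'opening': 0.075}
wrist [301. 142.] 1508 mean [0.4328 0.3712 0.0312] circ 0.4335 0.3709 0.0223
wrist [497. 251.] 378 mean [0.6842 0.4237 0.0318] circ 0.6856 0.4258 0.0261
wrist [130. 376.] 189 mean [ 0.4682 -0.0026  0.032 ] circ 0.4698 -0.0115 0.0206
t [ 43.9 -42.4 151.8] w [0.01 0.01 0.1 ] yawabs 40.0
```

View pics/w6.png

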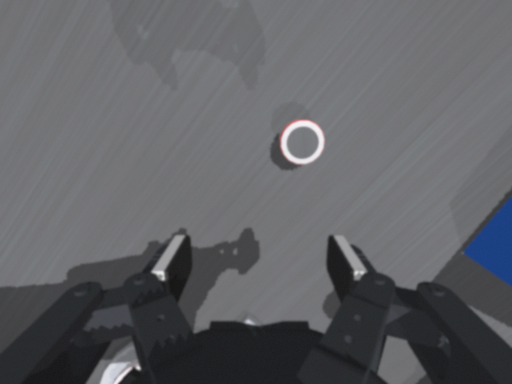

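One cup is left on the bench, at (302,142). I grasp it now.

```bash
python3 -m inch '[{"grip":75,"tx":44,"ty":-42,"tz":20,"wx":0,"wy":0,"wz":0},{"grip":75,"tx":44,"ty":-42,"tz":62,"wx":0,"wy":0,"wz":0},{"grip":75,"tx":44,"ty":-42,"tz":102,"wx":0,"wy":0,"wz":0},{"grip":75,"tx":44,"ty":-42,"tz":135,"wx":0,"wy":0,"wz":0},{"grip":75,"tx":44,"ty":-42,"tz":149,"wx":0,"wy":0,"wz":0},{"grip":75,"tx":44,"ty":-42,"tz":152,"wx":0,"wy":0,"wz":0},{"grip":75,"tx":44,"ty":-42,"tz":152,"wx":0,"wy":0,"wz":0},{"grip":75,"tx":44,"ty":-42,"tz":152,"wx":0,"wy":0,"wz":0}]'
python3 -m inch '[{"grip":30,"tx":0,"ty":0,"tz":0,"wx":0,"wy":0,"wz":0},{"grip":30,"tx":0,"ty":0,"tz":0,"wx":0,"wy":0,"wz":0},{"grip":30,"tx":0,"ty":0,"tz":0,"wx":0,"wy":0,"wz":0},{"grip":30,"tx":0,"ty":0,"tz":0,"wx":0,"wy":0,"wz":0},{"grip":30,"tx":0,"ty":0,"tz":0,"wx":0,"wy":0,"wz":0},{"grip":30,"tx":0,"ty":0,"tz":-15,"wx":0,"wy":0,"wz":0},{"grip":30,"tx":0,"ty":0,"tz":-60,"wx":0,"wy":0,"wz":0},{"grip":30,"tx":0,"ty":0,"tz":-115,"wx":0,"wy":0,"wz":0}]'
python3 - <<'E'
from h import *
st(); rel(0.643,-0.0275,0.14,45)
E
```

```text
clock: 13.6
eef_pos: [0.4356, 0.3706, 0.0125]
ee_rot: [3.141, -0.002, 0.698]
contact_force: [-0.3, 0.4, -0.2]
opening: 0.0749
clock: 14.4
eef_pos: [0.4339, 0.37, 0.122]
ee_rot: [-3.141, 0.003, 0.699]
contact_force: [0.8, 0.2, -2.3]
opening: 0.0417
{'clock': 14.4, 'joint_pos': [0.5904, 0.5485, 1.8045, -0.0001, 0.7916, -0.1083], 'eef_pos': [0.4339, 0.37, 0.122], 'ee_rot': [-3.1414, 0.0029, 0.6987], 'contact_force': [0.7806, 0.1545, -2.3008], 'opening': 0.0417}
t [-95.6 438.9 -17.9] w [-0.02  0.17 -4.97] yawabs 45.0
```

```bash
python3 -m inch '[{"grip":30,"tx":-6,"ty":25,"tz":-18,"wx":0,"wy":0,"wz":0},{"grip":30,"tx":-15,"ty":69,"tz":-18,"wx":0,"wy":0,"wz":-2},{"grip":30,"tx":-25,"ty":115,"tz":-18,"wx":0,"wy":0,"wz":-5},{"grip":30,"tx":-35,"ty":160,"tz":-18,"wx":0,"wy":0,"wz":-5},{"grip":30,"tx":-45,"ty":207,"tz":-18,"wx":0,"wy":0,"wz":-5},{"grip":30,"tx":-55,"ty":253,"tz":-18,"wx":0,"wy":0,"wz":-5},{"grip":30,"tx":-65,"ty":300,"tz":-18,"wx":0,"wy":0,"wz":-5},{"grip":30,"tx":-75,"ty":345,"tz":-18,"wx":0,"wy":0,"wz":-5}]'
python3 -m inch '[{"grip":30,"tx":-13,"ty":45,"tz":0,"wx":0,"wy":0,"wz":0},{"grip":30,"tx":-28,"ty":92,"tz":0,"wx":0,"wy":0,"wz":0},{"grip":30,"tx":-28,"ty":92,"tz":0,"wx":0,"wy":0,"wz":0},{"grip":30,"tx":-28,"ty":92,"tz":0,"wx":0,"wy":0,"wz":0}]'
python3 - <<'E'
from h import *
st(); p,d,c=snap("wrist","w7"); rel(0.643,-0.0275,0.0425,45)
E
```

```text
clock: 15.2
eef_pos: [0.5996, 0.0561, 0.14]
ee_rot: [3.141, -0.0, 0.786]
contact_force: [1.0, 1.5, -2.4]
opening: 0.0418
clock: 15.6
eef_pos: [0.6441, -0.0277, 0.1393]
ee_rot: [-3.141, 0.0, 0.784]
contact_force: [0.3, 0.4, -2.1]
opening: 0.0421
{'clock': 15.6, 'joint_pos': [-0.1454, 0.6154, 1.5998, 0.0001, 0.9268, -0.9294], 'eef_pos': [0.6441, -0.0277, 0.1393], 'ee_rot': [-3.1412, 0.0002, 0.7839], 'contact_force': [0.3476, 0.4114, -2.0564], 'opening': 0.0421}
t [-1.2  0.1 96.8] w [-0.03  0.02 -0.01] yawabs 45.0
```

View pics/w7.png

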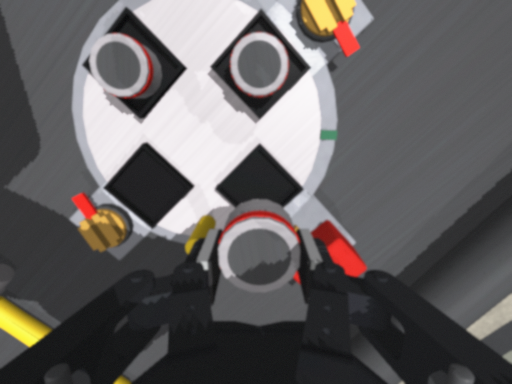

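```bash
python3 -m inch '[{"grip":30,"tx":-1,"ty":0,"tz":40,"wx":0,"wy":0,"wz":0},{"grip":30,"tx":-1,"ty":0,"tz":68,"wx":0,"wy":0,"wz":0},{"grip":30,"tx":-1,"ty":0,"tz":86,"wx":0,"wy":0,"wz":0},{"grip":30,"tx":-1,"ty":0,"tz":94,"wx":0,"wy":0,"wz":0},{"grip":30,"tx":-1,"ty":0,"tz":97,"wx":0,"wy":0,"wz":0},{"grip":30,"tx":-1,"ty":0,"tz":97,"wx":0,"wy":0,"wz":0},{"grip":30,"tx":-1,"ty":0,"tz":97,"wx":0,"wy":0,"wz":0}]'
```

```text
clock: 16.35
eef_pos: [0.6441, -0.0272, 0.0431]
ee_rot: [3.14, -0.001, 0.786]
contact_force: [0.7, 0.3, -2.2]
opening: 0.0419
```

```bash
python3 -m inch '[{"grip":30,"tx":0,"ty":0,"tz":1,"wx":0,"wy":0,"wz":0},{"grip":30,"tx":0,"ty":0,"tz":1,"wx":0,"wy":0,"wz":0},{"grip":60,"tx":0,"ty":0,"tz":1,"wx":0,"wy":0,"wz":0},{"grip":60,"tx":0,"ty":0,"tz":1,"wx":0,"wy":0,"wz":0},{"grip":60,"tx":0,"ty":0,"tz":1,"wx":0,"wy":0,"wz":0},{"grip":60,"tx":0,"ty":0,"tz":-30,"wx":0,"wy":0,"wz":0},{"grip":60,"tx":0,"ty":0,"tz":-70,"wx":0,"wy":0,"wz":0},{"grip":60,"tx":0,"ty":0,"tz":-115,"wx":0,"wy":0,"wz":0}]'
python3 - <<'E'
from h import *
st()
cups("wrist",(0.055,0.066)); snap("wrist","w8")
E
```

```text
clock: 17.15
eef_pos: [0.6432, -0.0274, 0.1576]
ee_rot: [-3.14, 0.001, 0.786]
contact_force: [0.3, -0.9, 0.0]
opening: 0.0601
{'clock': 17.15, 'joint_pos': [-0.1451, 0.5937, 1.5856, -0.0001, 0.9642, -0.9309], 'eef_pos': [0.6432, -0.0274, 0.1576], 'ee_rot': [-3.1401, 0.0012, 0.7858], 'contact_force': [0.3156, -0.9468, 0.0321], 'opening': 0.0601}
wrist [132.  70.] 2527 mean [ 0.4962 -0.0265  0.0601] circ 0.4953 -0.0273 0.0224
wrist [260.  69.] 2452 mean [0.5691 0.0475 0.0601] circ 0.5691 0.0476 0.0223
wrist [259. 191.] 1689 mean [ 0.642  -0.0259  0.0601] circ 0.6429 -0.0266 0.0223
wrist [207. 223.] 87 mean [ 0.6298 -0.0843  0.0607] circ 0.6312 -0.0884 0.0086
wrist [478. 272.] 2993 mean [0.8596 0.0701 0.0612] circ 0.8642 0.0771 0.0536
wrist [344. 245.] 298 mean [ 0.7412 -0.0057  0.0601] circ 0.7428 -0.006 0.0228
wrist [305. 268.] 632 mean [ 0.7326 -0.0509  0.0606] circ 0.7413 -0.0459 0.0268
wrist [380. 357.] 941 mean [ 0.8768 -0.067   0.0613] circ 0.8814 -0.0675 0.0287
```

View pics/w8.png

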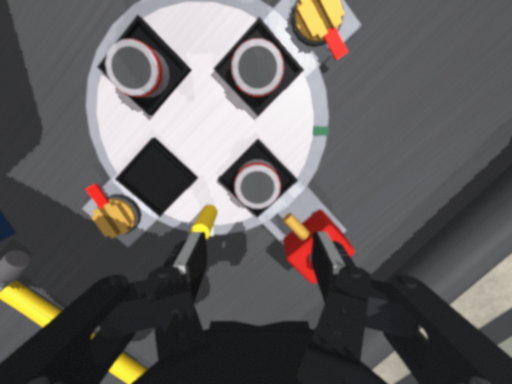

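All three cups stand in nests, at wrist pixels (132,70), (260,69) and (259,191). Next I measure the handle, the turntable axis and the green mark.

```bash
python3 - <<'E'
from h import *
for n in("wrist","top"):
    p,d,c=snap(n); P=cloud(c,d); hsv=cv2.cvtColor(p,cv2.COLOR_BGR2HSV); H,S,V=[hsv[...,i] for i in range(3)]
    near=np.hypot(P[...,0]-.63,P[...,1]+.09)<.04
    m=near&(H>20)&(H<35)&(S>120)&(P[...,2]>.074)&(P[...,2]<.09)
    if m.sum(): W=P[m]; print(n,"handle",m.sum(),W.mean(0).round(4),cv2.minEnclosingCircle(W[:,:2].astype(np.float32)))
    # nests: black at z~.029 components -> min area rect
    g=(H>45)&(H<85)&(S>80)&(np.hypot(P[...,0]-.5685,P[...,1]+.0275)<.13)&(P[...,2]>0)
    if g.sum(): W=P[g]; print("green",g.sum(),W.mean(0).round(4),np.degrees(np.arctan2(W[:,1].mean()+.0275,W[:,0].mean()-.5685)))
    # disc rim circle: white top pixels
    w=(V>150)&(S<40)&(abs(P[...,2]-.0255)<.003)&(np.hypot(P[...,0]-.5685,P[...,1]+.0275)<.118)
    W=P[w][:,:2].astype(np.float32); print("disc",len(W),cv2.minEnclosingCircle(W))
E
```

```text
wrist handle 163 [ 0.6299 -0.086   0.0798] ((0.6318225860595703, -0.09015034139156342), 0.008781839162111282)
green 94 [0.6564 0.0565 0.0132] 43.694055163348835
disc 21570 ((0.5677949786186218, -0.02531578205525875), 0.10985265672206879)
disc 104 ((0.5635278224945068, -0.11376192420721054), 0.06089542806148529)
```

```bash
python3 - <<'E'
from h import *
rel(0.632,-0.0905,0.046,45)
E
```

```text
t [-53.1  35.9 112. ] w [ 0.1  -0.07  0.03] yawabs 45.0
```

```bash
python3 -m inch '[{"grip":44,"tx":-35,"ty":24,"tz":0,"wx":0,"wy":0,"wz":0},{"grip":44,"tx":-53,"ty":36,"tz":0,"wx":0,"wy":0,"wz":0},{"grip":44,"tx":-53,"ty":36,"tz":0,"wx":0,"wy":0,"wz":0},{"grip":44,"tx":-53,"ty":36,"tz":30,"wx":0,"wy":0,"wz":0},{"grip":44,"tx":-53,"ty":36,"tz":50,"wx":0,"wy":0,"wz":0},{"grip":44,"tx":-53,"ty":36,"tz":50,"wx":0,"wy":0,"wz":0}]'
python3 - <<'E'
from h import *
st();snap("wrist","w9")
E
```

```text
clock: 17.95
eef_pos: [0.6301, -0.0895, 0.1033]
ee_rot: [-3.136, 0.003, 0.786]
contact_force: [-0.2, 0.3, -0.1]
opening: 0.0443
{'clock': 17.95, 'joint_pos': [-0.2448, 0.6512, 1.6451, 0.0, 0.8517, -1.0308], 'eef_pos': [0.6301, -0.0895, 0.1033], 'ee_rot': [-3.1361, 0.0032, 0.786], 'contact_force': [-0.1562, 0.3476, -0.1388], 'opening': 0.0443}
```

View pics/w9.png

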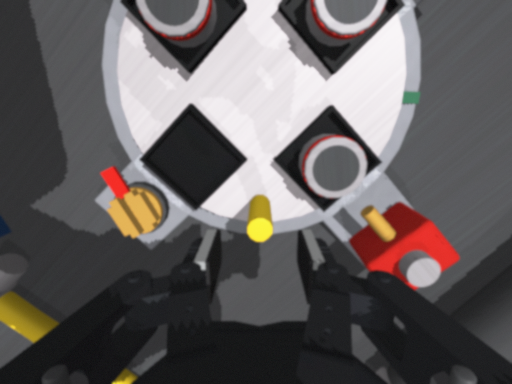

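The handle at (259,230) is centred between the fingers. I descend and close the fingers loosely around it.

```bash
python3 -m inch '[{"grip":44,"tx":0.5,"ty":1,"tz":25,"wx":0,"wy":0,"wz":0},{"grip":44,"tx":0.5,"ty":1,"tz":48,"wx":0,"wy":0,"wz":0},{"grip":44,"tx":0.5,"ty":1,"tz":57,"wx":0,"wy":0,"wz":0},{"grip":44,"tx":0.5,"ty":1,"tz":57,"wx":0,"wy":0,"wz":0},{"grip":23,"tx":0.5,"ty":1,"tz":57,"wx":0,"wy":0,"wz":0},{"grip":23,"tx":0.5,"ty":1,"tz":57,"wx":0,"wy":0,"wz":0},{"grip":23,"tx":0.5,"ty":1,"tz":57,"wx":0,"wy":0,"wz":0}]'
python3 - <<'E'
from h import *
st()
for f in range(0,100,6): print(f, *np.round([91*np.sin(np.radians(f)),91*(np.cos(np.radians(f))-1)],0))
E
```

```text
clock: 18.7
eef_pos: [0.6332, -0.0909, 0.051]
ee_rot: [3.14, -0.001, 0.786]
contact_force: [0.2, -0.8, -0.3]
opening: 0.023
{'clock': 18.7, 'joint_pos': [-0.2457, 0.7224, 1.6715, -0.0001, 0.7461, -1.0315], 'eef_pos': [0.6332, -0.0909, 0.051], 'ee_rot': [3.1402, -0.0007, 0.7859], 'contact_force': [0.1993, -0.7733, -0.2969], 'opening': 0.023}
0 0.0 0.0
6 10.0 -0.0
12 19.0 -2.0
18 28.0 -4.0
24 37.0 -8.0
30 45.0 -12.0
36 53.0 -17.0
42 61.0 -23.0
48 68.0 -30.0
54 74.0 -38.0
60 79.0 -45.0
66 83.0 -54.0
72 87.0 -63.0
78 89.0 -72.0
84 91.0 -81.0
90 91.0 -91.0
96 91.0 -101.0
```

```bash
python3 -m inch '[{"grip":23,"tx":3,"ty":0,"tz":0,"wx":0,"wy":0,"wz":-2},{"grip":23,"tx":8,"ty":-0.3,"tz":0,"wx":0,"wy":0,"wz":-5},{"grip":23,"tx":14,"ty":-1,"tz":0,"wx":0,"wy":0,"wz":-9},{"grip":23,"tx":20.5,"ty":-2.3,"tz":0,"wx":0,"wy":0,"wz":-13},{"grip":23,"tx":26.6,"ty":-4,"tz":0,"wx":0,"wy":0,"wz":-17},{"grip":23,"tx":32.6,"ty":-6,"tz":0,"wx":0,"wy":0,"wz":-21},{"grip":23,"tx":38.5,"ty":-8.5,"tz":0,"wx":0,"wy":0,"wz":-25},{"grip":23,"tx":44.1,"ty":-11.4,"tz":0,"wx":0,"wy":0,"wz":-29}]'
python3 - <<'E'
from h import *
st();snap("wrist","w10")
E
```

```text
clock: 19.5
eef_pos: [0.6562, -0.0519, 0.0508]
ee_rot: [3.14, 0.0, 1.295]
contact_force: [0.2, -3.4, 1.2]
opening: 0.0234
{'clock': 19.5, 'joint_pos': [-0.1789, 0.7428, 1.6207, -0.0009, 0.7768, -1.4732], 'eef_pos': [0.6562, -0.0519, 0.0508], 'ee_rot': [3.1403, 0.0005, 1.2949], 'contact_force': [0.1588, -3.4068, 1.196], 'opening': 0.0234}
```

View pics/w10.png

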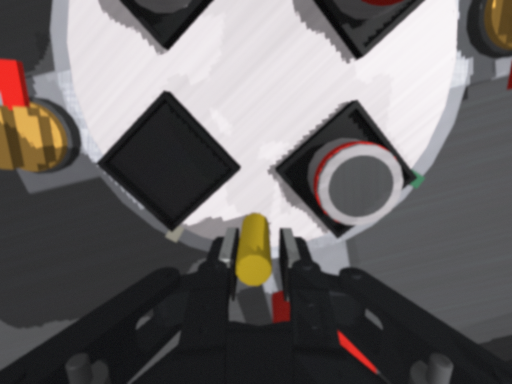

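The turntable is following with a force of about 3.4 N, and the handle at (255,250) is still inside the fingers. I continue the arc.

```bash
python3 -m inch '[{"grip":23,"tx":6.3,"ty":-0.2,"tz":0,"wx":0,"wy":0,"wz":-4},{"grip":23,"tx":12.7,"ty":-0.9,"tz":0,"wx":0,"wy":0,"wz":-8},{"grip":23,"tx":18.9,"ty":-2,"tz":0,"wx":0,"wy":0,"wz":-12},{"grip":23,"tx":25.1,"ty":-3.5,"tz":0,"wx":0,"wy":0,"wz":-16},{"grip":23,"tx":31.1,"ty":-5.5,"tz":0,"wx":0,"wy":0,"wz":-20},{"grip":23,"tx":37,"ty":-7.9,"tz":0,"wx":0,"wy":0,"wz":-24},{"grip":23,"tx":42.7,"ty":-10.7,"tz":0,"wx":0,"wy":0,"wz":-28},{"grip":23,"tx":48.2,"ty":-13.8,"tz":0,"wx":0,"wy":0,"wz":-32}]'
python3 -m inch '[{"grip":23,"tx":6.3,"ty":-0.2,"tz":0,"wx":0,"wy":0,"wz":-4},{"grip":23,"tx":12.7,"ty":-0.9,"tz":0,"wx":0,"wy":0,"wz":-8},{"grip":23,"tx":18.9,"ty":-2,"tz":0,"wx":0,"wy":0,"wz":-12},{"grip":23,"tx":25.1,"ty":-3.5,"tz":0,"wx":0,"wy":0,"wz":-16},{"grip":23,"tx":29.6,"ty":-5,"tz":0,"wx":0,"wy":0,"wz":-19},{"grip":23,"tx":32.6,"ty":-6,"tz":0,"wx":0,"wy":0,"wz":-21},{"grip":23,"tx":34.1,"ty":-6.6,"tz":0,"wx":0,"wy":0,"wz":-22}]'
python3 - <<'E'
from h import *
st();snap("wrist","w11")
E
```

```text
clock: 20.35
eef_pos: [0.6567, -0.0017, 0.0507]
ee_rot: [3.139, 0.001, 1.852]
contact_force: [2.9, -2.3, -0.3]
opening: 0.0226
clock: 21.05
eef_pos: [0.6408, 0.0295, 0.0507]
ee_rot: [3.14, 0.002, 2.234]
contact_force: [4.0, -1.6, 0.5]
opening: 0.0228
{'clock': 21.05, 'joint_pos': [-0.0568, 0.7246, 1.6672, -0.0002, 0.7474, -2.2911], 'eef_pos': [0.6408, 0.0295, 0.0507], 'ee_rot': [3.1399, 0.0017, 2.2345], 'contact_force': [4.0494, -1.6131, 0.4976], 'opening': 0.0228}
```

View pics/w11.png

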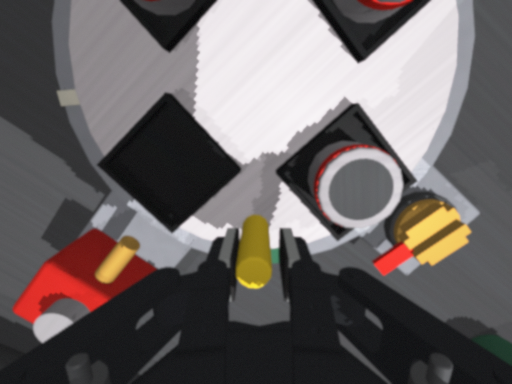

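```bash
python3 -m inch '[{"grip":23,"tx":2,"ty":0,"tz":0,"wx":0,"wy":0,"wz":-1},{"grip":23,"tx":4,"ty":-0.1,"tz":0,"wx":0,"wy":0,"wz":-2},{"grip":23,"tx":6,"ty":-0.2,"tz":0,"wx":0,"wy":0,"wz":-3},{"grip":23,"tx":6,"ty":-0.2,"tz":0,"wx":0,"wy":0,"wz":-3}]'
```

```text
clock: 21.5
eef_pos: [0.6359, 0.0344, 0.05]
ee_rot: [-3.141, -0.0, 2.288]
contact_force: [2.4, -0.8, 0.8]
opening: 0.0229
```

```bash
python3 -m inch '[{"grip":23,"tx":1.5,"ty":0,"tz":0,"wx":0,"wy":0,"wz":0},{"grip":23,"tx":3,"ty":0,"tz":0,"wx":0,"wy":0,"wz":0},{"grip":23,"tx":3,"ty":0,"tz":0,"wx":0,"wy":0,"wz":0}]'
```

```text
clock: 21.8
eef_pos: [0.634, 0.0366, 0.0498]
ee_rot: [-3.141, -0.0, 2.287]
contact_force: [2.1, -0.1, 0.3]
opening: 0.0232
```

```bash
python3 -m inch '[{"grip":23,"tx":1.5,"ty":0,"tz":0,"wx":0,"wy":0,"wz":0},{"grip":23,"tx":3,"ty":0,"tz":0,"wx":0,"wy":0,"wz":0},{"grip":23,"tx":3,"ty":0,"tz":0,"wx":0,"wy":0,"wz":0}]'
```

```text
clock: 22.1
eef_pos: [0.6326, 0.0385, 0.0499]
ee_rot: [3.141, 0.001, 2.287]
contact_force: [5.6, -3.0, -0.7]
opening: 0.0229
```

```bash
python3 -m inch '[{"grip":23,"tx":1,"ty":0,"tz":0,"wx":0,"wy":0,"wz":0},{"grip":23,"tx":2,"ty":0,"tz":0,"wx":0,"wy":0,"wz":0},{"grip":23,"tx":2,"ty":0,"tz":0,"wx":0,"wy":0,"wz":0}]'
```

```text
clock: 22.4
eef_pos: [0.6325, 0.0386, 0.05]
ee_rot: [3.14, 0.004, 2.287]
contact_force: [10.4, -12.4, -7.1]
opening: 0.023
```

Force rose to about 16 N with no further motion, so the table is at its stop. I back off, open and lift.

```bash
python3 -m inch '[{"grip":23,"tx":-4,"ty":0,"tz":0,"wx":0,"wy":0,"wz":0},{"grip":32,"tx":-5,"ty":0,"tz":0,"wx":0,"wy":0,"wz":0},{"grip":32,"tx":-5,"ty":0,"tz":0,"wx":0,"wy":0,"wz":0},{"grip":32,"tx":-5,"ty":0,"tz":-30,"wx":0,"wy":0,"wz":0},{"grip":32,"tx":-5,"ty":0,"tz":-70,"wx":0,"wy":0,"wz":0},{"grip":32,"tx":-5,"ty":0,"tz":-110,"wx":0,"wy":0,"wz":0},{"grip":50,"tx":-5,"ty":0,"tz":-120,"wx":0,"wy":0,"wz":0},{"grip":50,"tx":-5,"ty":0,"tz":-120,"wx":0,"wy":0,"wz":0}]'
python3 - <<'E'
from h import *
s=st();p,d,c=snap("wrist","w12");P=cloud(c,d)
p2,d2,c2=snap("top","t12")
rel(0.5,-0.2,0.2,90)
hsv=cv2.cvtColor(p2,cv2.COLOR_BGR2HSV)
E
```

```text
clock: 23.2
eef_pos: [0.6344, 0.0368, 0.1715]
ee_rot: [3.14, 0.002, 2.287]
contact_force: [-0.5, -0.3, -0.4]
opening: 0.0506
{'clock': 23.2, 'joint_pos': [-0.046, 0.5659, 1.5977, 0.0, 0.9756, -2.3332], 'eef_pos': [0.6344, 0.0368, 0.1715], 'ee_rot': [3.1398, 0.0017, 2.2872], 'contact_force': [-0.5175, -0.3095, -0.4466], 'opening': 0.0506}
t [ -90.8 -256.1  -31. ] w [-1.000e-01 -4.000e-02  4.104e+01] yawabs 90.0
```

View pics/w12.png

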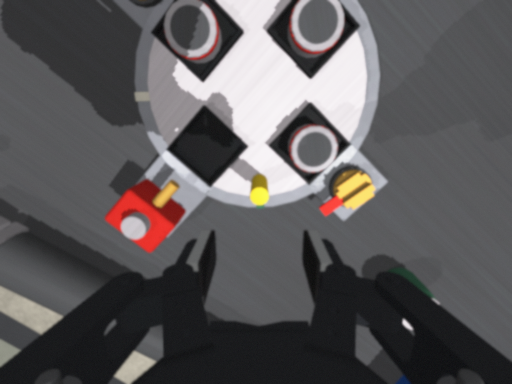

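View pics/t12.png

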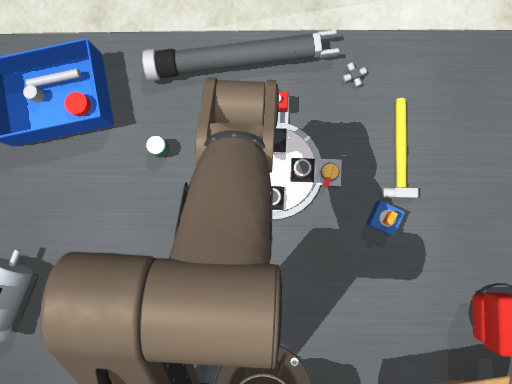

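The handle is parked at the stop, at (259,190) in the wrist view, and three cups are standing. Next I move to the key.

```bash
python3 - <<'E'
from h import *
rel(0.43,-0.26,0.22,63)
E
```

```text
t [ -90.1 -348.3  -50.9] w [-1.100e-01 -1.000e-02  6.804e+01] yawabs 63.0
```

```bash
python3 -m inch '[{"grip":60,"tx":-10,"ty":-40,"tz":-15,"wx":0,"wy":0,"wz":8},{"grip":60,"tx":-22,"ty":-85,"tz":-30,"wx":0,"wy":0,"wz":16},{"grip":60,"tx":-34,"ty":-132,"tz":-50,"wx":0,"wy":0,"wz":24},{"grip":60,"tx":-90,"ty":-348,"tz":-50,"wx":0,"wy":0,"wz":68},{"grip":60,"tx":-90,"ty":-348,"tz":-50,"wx":0,"wy":0,"wz":68},{"grip":60,"tx":-90,"ty":-348,"tz":-50,"wx":0,"wy":0,"wz":68},{"grip":60,"tx":-90,"ty":-348,"tz":-50,"wx":0,"wy":0,"wz":68},{"grip":60,"tx":-90,"ty":-348,"tz":-50,"wx":0,"wy":0,"wz":68}]'
python3 - <<'E'
from h import *
rel(0.43,-0.26,0.22,63)
E
```

```text
clock: 24.1
eef_pos: [0.4284, -0.2618, 0.2183]
ee_rot: [-3.138, -0.0, 1.11]
contact_force: [0.3, 0.2, 0.0]
opening: 0.0601
t [ 2.3  0.7 -1.7] w [-0.18 -0.02  0.59] yawabs 63.0
```

```bash
python3 - <<'E'
from h import *
s=st();p,d,c=snap("wrist","w13");P=cloud(c,d)
hsv=cv2.cvtColor(p,cv2.COLOR_BGR2HSV);H,S,V=[hsv[...,i] for i in range(3)]
m=(H>5)&(H<22)&(S>150)&(P[...,2]>.094)&(P[...,2]<.115)
W=P[m]; print(len(W),W.mean(0).round(4),cv2.minAreaRect(W[:,:2].astype(np.float32)), np.degrees(np.arctan2(*np.linalg.svd((W-W.mean(0))[:,:2],full_matrices=False)[2][0][::-1])))
m=(H>100)&(H<130)&(S>120)&(abs(P[...,2]-.056)<.004)&(np.hypot(P[...,0]-.44,P[...,1]+.308)<.06)
W=P[m]; print(len(W),W.mean(0).round(4),cv2.minAreaRect(W[:,:2].astype(np.float32)))
p,d,c=snap("top","t13"); P=cloud(c,d)
cups("top",(0.052,0.066))
hsv=cv2.cvtColor(p,cv2.COLOR_BGR2HSV);H,S,V=[hsv[...,i] for i in range(3)]
m=(H>20)&(H<35)&(S>120)&(P[...,2]>.074)&(P[...,2]<.09); W=P[m]; print("handle",len(W),W.mean(0))
cv2.imwrite("pics/t13z.png",cv2.resize(p[90:250,190:430],None,fx=3,fy=3,interpolation=cv2.INTER_CUBIC))
E
```

```text
{'clock': 24.1, 'joint_pos': [-0.6801, 0.3339, 1.8688, -0.0004, 0.9419, -1.7896], 'eef_pos': [0.4284, -0.2618, 0.2183], 'ee_rot': [-3.1385, -0.0004, 1.1098], 'contact_force': [0.3384, 0.2478, 0.0091], 'opening': 0.0601}
414 [ 0.439  -0.3082  0.101 ] ((0.44044992327690125, -0.3089566230773926), (0.014971262775361538, 0.03153306245803833), 57.36343002319336) -34.50184204400781
1635 [ 0.4366 -0.3053  0.0552] ((0.44094008207321167, -0.30931639671325684), (0.06556122750043869, 0.06624162942171097), 64.57205963134766)
top [239.  52.] 2692 mean [0.8657 0.0602 0.06  ] circ 0.8592 0.0772 0.2316
top [41. 58.] 204 mean [0.8575 0.5792 0.0586] circ 0.8583 0.5758 0.117
top [ 88. 116.] 158 mean [0.7006 0.4486 0.0589] circ 0.7234 0.4869 0.0943
top [276. 100.] 340 mean [ 0.7402 -0.0328  0.0605] circ 0.7422 -0.0326 0.0353
top [ 24. 137.] 69 mean [0.6468 0.6155 0.0588] circ 0.6468 0.6144 0.0603
top [155. 144.] 263 mean [0.6267 0.2734 0.0591] circ 0.6277 0.2729 0.0244
top [243. 166.] 243 mean [0.5715 0.0496 0.06  ] circ 0.5721 0.0495 0.0224
top [302. 167.] 248 mean [ 0.5677 -0.0981  0.06  ] circ 0.5678 -0.0985 0.0226
top [271. 196.] 248 mean [ 0.4949 -0.0219  0.0601] circ 0.4952 -0.0219 0.0224
top [ 25. 282.] 78 mean [0.2784 0.5961 0.0594] circ 0.2726 0.6123 0.0424
top [474. 313.] 106 mean [ 0.2097 -0.5171  0.0588] circ 0.2031 -0.5297 0.0533
top [ 12. 321.] 81 mean [0.1804 0.6278 0.0604] circ 0.1817 0.6279 0.05
handle 37 [0.6351914  0.03586824 0.08058975]
```

View pics/w13.png

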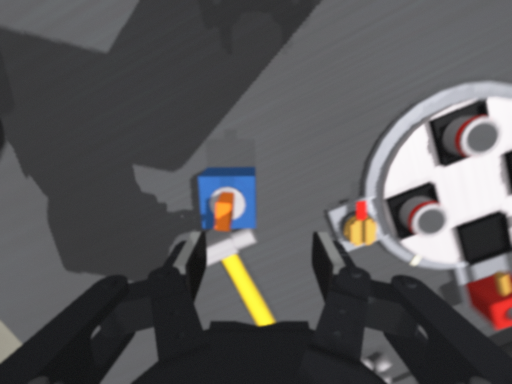

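View pics/t13z.png

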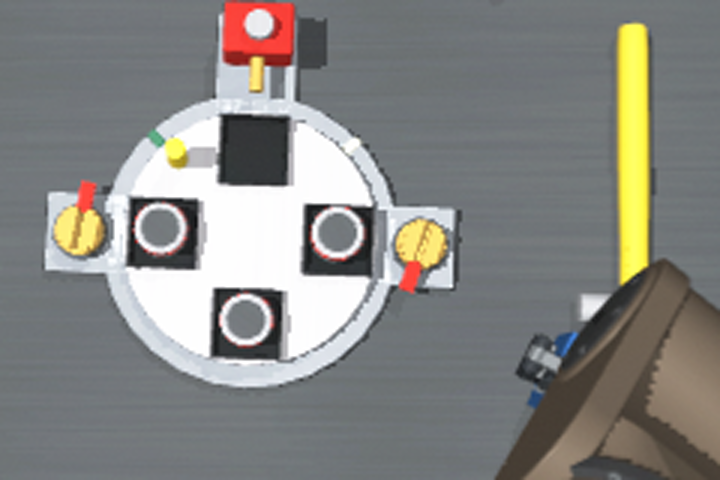

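The table is home: handle at (176,152) in the zoom, next to the green mark, with three cups in their nests. The key top is at (0.4405,-0.309), with its long axis at about -33°.

```bash
python3 - <<'E'
from h import *
rel(0.4405,-0.309,0.066,57)
E
```

```text
t [-38.8  31.5 152.4] w [-0.16 -0.03  6.93] yawabs 57.0
```

```bash
python3 -m inch '[{"grip":60,"tx":-25,"ty":20,"tz":30,"wx":0,"wy":0,"wz":3},{"grip":60,"tx":-39,"ty":31.5,"tz":60,"wx":0,"wy":0,"wz":6.6},{"grip":60,"tx":-39,"ty":31.5,"tz":80,"wx":0,"wy":0,"wz":6.6},{"grip":60,"tx":-39,"ty":31.5,"tz":80,"wx":0,"wy":0,"wz":6.6},{"grip":60,"tx":-39,"ty":31.5,"tz":80,"wx":0,"wy":0,"wz":6.6}]'
python3 - <<'E'
from h import *
s=st();p,d,c=snap("wrist","w14");P=cloud(c,d)
hsv=cv2.cvtColor(p,cv2.COLOR_BGR2HSV);H,S,V=[hsv[...,i] for i in range(3)]
m=(H>5)&(H<22)&(S>150)&(P[...,2]>.094)&(P[...,2]<.115)
W=P[m]; print(len(W),W.mean(0).round(4),cv2.minAreaRect(W[:,:2].astype(np.float32)))
rel(0.4405,-0.309,0.066,57)
E
```

```text
clock: 24.75
eef_pos: [0.4424, -0.3077, 0.1396]
ee_rot: [-3.14, -0.0, 1.005]
contact_force: [-0.7, -0.1, 0.4]
opening: 0.06
{'clock': 24.75, 'joint_pos': [-0.7304, 0.4867, 1.8673, 0.0001, 0.7893, -1.7359], 'eef_pos': [0.4424, -0.3077, 0.1396], 'ee_rot': [-3.1399, -0.0003, 1.0054], 'contact_force': [-0.6722, -0.1223, 0.3733], 'opening': 0.06}
335 [ 0.4392 -0.3081  0.1005] ((0.44093695282936096, -0.3086759150028229), (0.014851843006908894, 0.032032642513513565), 58.870567321777344)
t [-1.9 -1.3 74.4] w [ 0.   -0.    0.59] yawabs 57.0
```

View pics/w14.png

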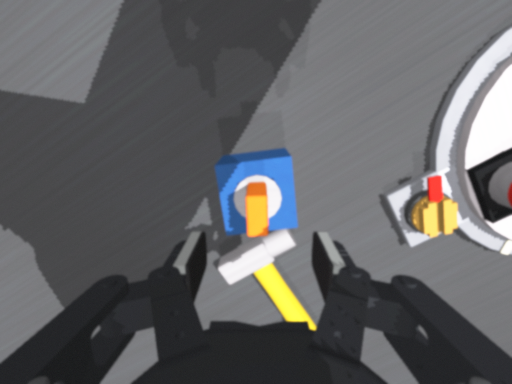

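```bash
python3 -m inch '[{"grip":60,"tx":-1.5,"ty":-1,"tz":30,"wx":0,"wy":0,"wz":0},{"grip":60,"tx":-1.5,"ty":-1,"tz":55,"wx":0,"wy":0,"wz":0},{"grip":60,"tx":-1.5,"ty":-1,"tz":68,"wx":0,"wy":0,"wz":0},{"grip":60,"tx":-1.5,"ty":-1,"tz":73,"wx":0,"wy":0,"wz":0},{"grip":60,"tx":-1.5,"ty":-1,"tz":73,"wx":0,"wy":0,"wz":0},{"grip":60,"tx":-1.5,"ty":-1,"tz":73,"wx":0,"wy":0,"wz":0}]'
python3 -m inch '[{"grip":5,"tx":0,"ty":0,"tz":0,"wx":0,"wy":0,"wz":0},{"grip":5,"tx":0,"ty":0,"tz":0,"wx":0,"wy":0,"wz":0},{"grip":5,"tx":0,"ty":0,"tz":0,"wx":0,"wy":0,"wz":0},{"grip":5,"tx":0,"ty":0,"tz":0,"wx":0,"wy":0,"wz":0},{"grip":5,"tx":0,"ty":0,"tz":0,"wx":0,"wy":0,"wz":0},{"grip":5,"tx":0,"ty":0,"tz":0,"wx":0,"wy":0,"wz":0},{"grip":5,"tx":0,"ty":0,"tz":0,"wx":0,"wy":0,"wz":0}]'
```

```text
clock: 25.4
eef_pos: [0.4409, -0.3097, 0.068]
ee_rot: [3.14, 0.0, 1.003]
contact_force: [-0.6, 0.2, -0.1]
opening: 0.0599
clock: 26.1
eef_pos: [0.4405, -0.3096, 0.0675]
ee_rot: [3.141, 0.0, 1.003]
contact_force: [-0.7, 0.6, 6.6]
opening: 0.0154
```

Key gripped at opening 15.4 mm. I lift it and look at cam b.

```bash
python3 -m inch '[{"grip":5,"tx":0,"ty":0,"tz":-15,"wx":0,"wy":0,"wz":0},{"grip":5,"tx":0,"ty":0,"tz":-35,"wx":0,"wy":0,"wz":0},{"grip":5,"tx":0,"ty":0,"tz":-60,"wx":0,"wy":0,"wz":0},{"grip":5,"tx":0,"ty":0,"tz":-85,"wx":0,"wy":0,"wz":0},{"grip":5,"tx":0,"ty":0,"tz":-95,"wx":0,"wy":0,"wz":0},{"grip":5,"tx":0,"ty":0,"tz":-95,"wx":0,"wy":0,"wz":0}]'
cat >> h.py <<'E'
def camslot(n,x0,y0,show=None):
    p,d,c=snap(n,show); P=cloud(c,d); hsv=cv2.cvtColor(p,cv2.COLOR_BGR2HSV);H,S,V=[hsv[...,i] for i in range(3)]
    near=np.hypot(P[...,0]-x0,P[...,1]-y0)<.035
    m=near&(H>14)&(H<32)&(S>100)&(P[...,2]>.0325)&(P[...,2]<.04)
    nn,l,s,cc=cv2.connectedComponentsWithStats(m.astype(np.uint8))
    W=P[m]; print(n,"all",len(W),W.mean(0).round(4),"circ",np.round(np.array(cv2.minEnclosingCircle(W[:,:2].astype(np.float32))[0]),4),round(cv2.minEnclosingCircle(W[:,:2].astype(np.float32))[1],4))
    cs=[]
    for i in np.argsort(-s[1:,4])[:2]+1:
        Q=P[l==i]; r=cv2.minAreaRect(Q[:,:2].astype(np.float32)); print(" half",s[i,4],Q.mean(0).round(4),np.round(np.r_[r[0],r[1],r[2]],4)); cs.append(Q.mean(0))
    if len(cs)>1: v=cs[0]-cs[1]; print(" mid",((cs[0]+cs[1])/2).round(4),"slot dir",np.degrees(np.arctan2(v[1],v[0])).round(2)%180-90)
    r_=near&((H<8)|(H>172))&(S>150)
    r_=np.where(np.hypot(P[...,0]-x0,P[...,1]-y0)<.05,((H<8)|(H>172))&(S>150)&(P[...,2]>.02),False); Q=P[r_]
    if len(Q): v=Q.mean(0)-W.mean(0); print(" finger",len(Q),Q.mean(0).round(4),"dir from circ",np.degrees(np.arctan2(v[1],v[0])).round(1))
E
python3 - <<'E'
from h import *
st(); camslot("wrist",.56,-.172,"w15"); camslot("top",.56,-.172);camslot("top",.574,.1215)
E
```

```text
clock: 26.7
eef_pos: [0.4407, -0.3097, 0.1628]
ee_rot: [3.14, 0.0, 1.003]
contact_force: [0.2, -0.5, -0.7]
opening: 0.0152
{'clock': 26.7, 'joint_pos': [-0.7352, 0.4527, 1.8487, -0.0001, 0.8381, -1.738], 'eef_pos': [0.4407, -0.3097, 0.1628], 'ee_rot': [3.1395, 0.0004, 1.0028], 'contact_force': [0.1712, -0.49, -0.7113], 'opening': 0.0152}
wrist all 735 [ 0.5605 -0.1725  0.0351] circ [ 0.5614 -0.172 ] 0.0206
 half 369 [ 0.5636 -0.1641  0.035 ] [ 5.64400e-01 -1.63500e-01  1.33000e-02  3.62000e-02  7.05864e+01]
 half 366 [ 0.5574 -0.181   0.0352] [ 5.57800e-01 -1.80900e-01  1.34000e-02  3.52000e-02  7.05198e+01]
 mid [ 0.5605 -0.1725  0.0351] slot dir -20.189999999999998
 finger 269 [ 0.534  -0.1634  0.0301] dir from circ 161.1
top all 101 [ 0.5615 -0.1723  0.0355] circ [ 0.5619 -0.1721] 0.0196
 half 51 [ 0.565  -0.1636  0.0359] [ 5.65100e-01 -1.63200e-01  1.24000e-02  3.43000e-02  7.13538e+01]
 half 50 [ 0.5578 -0.1812  0.0352] [ 5.58900e-01 -1.81700e-01  1.20000e-02  3.40000e-02  6.92865e+01]
 mid [ 0.5614 -0.1724  0.0355] slot dir -22.239999999999995
 finger 47 [ 0.5341 -0.163   0.0296] dir from circ 161.2
top all 105 [0.574  0.1213 0.0359] circ [0.5741 0.12  ] 0.0201
 half 53 [0.5753 0.1305 0.036 ] [5.76000e-01 1.30900e-01 1.27000e-02 3.47000e-02 7.90147e+01]
 half 52 [0.5727 0.1119 0.0357] [5.72000e-01 1.10100e-01 1.48000e-02 3.54000e-02 8.01943e+01]
 mid [0.574  0.1212 0.0359] slot dir -7.75
 finger 42 [0.6029 0.1148 0.0291] dir from circ -12.6
```

View pics/w15.png

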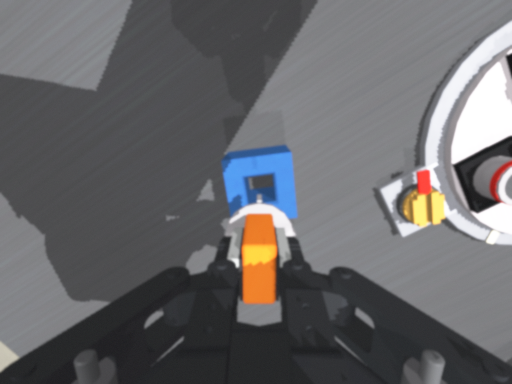

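The holder hole now shows empty at (260,187), and cam b with its slot is at (425,205). I move in for a closer look at cam b with the tool aligned to the slot.

```bash
python3 - <<'E'
from h import *
rel(0.615,-0.191,0.15,70.5)
E
```

```text
t [193.7  84.   10.7] w [ -0.1   -0.02 -13.05] yawabs 70.5
```

```bash
python3 -m inch '[{"grip":5,"tx":25,"ty":12,"tz":0,"wx":0,"wy":0,"wz":-3},{"grip":5,"tx":65,"ty":30,"tz":0,"wx":0,"wy":0,"wz":-8},{"grip":5,"tx":110,"ty":48,"tz":0,"wx":0,"wy":0,"wz":-13},{"grip":5,"tx":155,"ty":66,"tz":5,"wx":0,"wy":0,"wz":-13},{"grip":5,"tx":194,"ty":84,"tz":10,"wx":0,"wy":0,"wz":-13},{"grip":5,"tx":194,"ty":84,"tz":10,"wx":0,"wy":0,"wz":-13},{"grip":5,"tx":194,"ty":84,"tz":10,"wx":0,"wy":0,"wz":-13},{"grip":5,"tx":194,"ty":84,"tz":10,"wx":0,"wy":0,"wz":-13}]'
python3 - <<'E'
from h import *
st(); camslot("wrist",.561,-.172,"w16")
E
```

```text
clock: 27.65
eef_pos: [0.6147, -0.1915, 0.1511]
ee_rot: [-3.14, 0.0, 1.229]
contact_force: [-0.3, 0.1, -1.1]
opening: 0.0154
{'clock': 27.65, 'joint_pos': [-0.4045, 0.6011, 1.5913, -0.0003, 0.951, -1.6335], 'eef_pos': [0.6147, -0.1915, 0.1511], 'ee_rot': [-3.1398, 0.0001, 1.2292], 'contact_force': [-0.3256, 0.1286, -1.137], 'opening': 0.0154}
wrist all 943 [ 0.5612 -0.1722  0.0352] circ [ 0.5613 -0.1725] 0.0206
 half 478 [ 0.5643 -0.1635  0.0352] [ 5.6490e-01 -1.6310e-01  1.2400e-02  3.4800e-02  7.0658e+01]
 half 465 [ 0.5581 -0.181   0.0352] [ 5.58200e-01 -1.81800e-01  1.22000e-02  3.48000e-02  7.01631e+01]
 mid [ 0.5612 -0.1723  0.0352] slot dir -19.519999999999996
 finger 394 [ 0.5342 -0.1627  0.0435] dir from circ 160.8
```

View pics/w16.png

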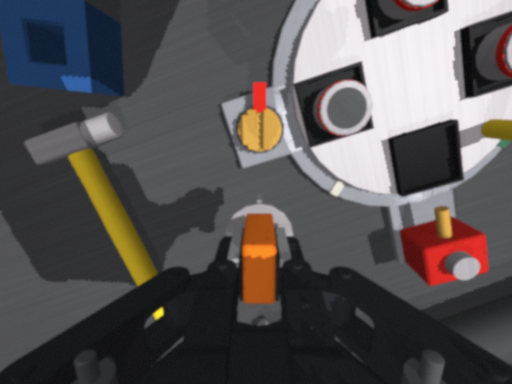

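```bash
cat >> h.py <<'E'
def keytool():
    s=arm.read_state(); p,d,c=snap("wrist"); P=cloud(c,d); hsv=cv2.cvtColor(p,cv2.COLOR_BGR2HSV);H,S,V=[hsv[...,i] for i in range(3)]
    Rm=R.from_euler("xyz",s["ee_rot"]).as_matrix(); Q=(P-np.array(s["eef_pos"]))@Rm*1000
    m=(H>4)&(H<22)&(S>150)&(np.abs(Q[...,0])<25)&(np.abs(Q[...,1])<30)&(Q[...,2]<0)&(Q[...,2]>-60)
    W=Q[m]; print("z range",np.percentile(W[:,2],[1,20,50,80,99]).round(1))
    t=W[W[:,2]<W[:,2].min()+5]; r=cv2.minAreaRect(t[:,:2].astype(np.float32)); print("key top tool mm",t.mean(0).round(2),r)
    # flange
    m=(np.abs(Q[...,0])<25)&(np.abs(Q[...,1])<30)&(Q[...,2]>4)&(Q[...,2]<20)&(V>120)
    W=Q[m]; 
    if len(W): print("flange",len(W),W.mean(0).round(1),W.min(0).round(1),W.max(0).round(1))
E
python3 - <<'E'
from h import *
keytool(); rel(0.5612,-0.1723,0.105,70.5)
E
```

```text
z range [-36.2 -34.  -33.3 -24.4  -1.3]
key top tool mm [ -0.18  -0.94 -33.73] ((-0.3222031593322754, -0.5121669769287109), (15.97256851196289, 31.509437561035156), 0.4677331745624542)
flange 690 [  4.8 -13.3   8.3] [-16.3 -21.    4.1] [20.3  0.4 12.1]
t [  0.6 -57.   46.9] w [-0.03  0.01 -0.12] yawabs 70.5
```

```bash
python3 -m inch '[{"grip":5,"tx":0.5,"ty":-25,"tz":0,"wx":0,"wy":0,"wz":0},{"grip":5,"tx":0.5,"ty":-56.5,"tz":0,"wx":0,"wy":0,"wz":0},{"grip":5,"tx":0.5,"ty":-56.5,"tz":0,"wx":0,"wy":0,"wz":0},{"grip":5,"tx":0.5,"ty":-56.5,"tz":25,"wx":0,"wy":0,"wz":0},{"grip":5,"tx":0.5,"ty":-56.5,"tz":47,"wx":0,"wy":0,"wz":0},{"grip":5,"tx":0.5,"ty":-56.5,"tz":47,"wx":0,"wy":0,"wz":0},{"grip":5,"tx":0.5,"ty":-56.5,"tz":47,"wx":0,"wy":0,"wz":0}]'
python3 - <<'E'
from h import *
st(); rel(0.5612,-0.1723,0.092,70.5); snap("wrist","w17")
E
```

```text
clock: 28.45
eef_pos: [0.5626, -0.1724, 0.1055]
ee_rot: [3.142, 0.0, 1.229]
contact_force: [0.4, 1.0, -1.5]
opening: 0.015
{'clock': 28.45, 'joint_pos': [-0.4095, 0.5913, 1.773, -0.0001, 0.7772, -1.6383], 'eef_pos': [0.5626, -0.1724, 0.1055], 'ee_rot': [3.1415, 0.0001, 1.2288], 'contact_force': [0.4492, 0.9543, -1.5037], 'opening': 0.015}
t [-0.4 -1.3 13.5] w [ 0.01  0.01 -0.09] yawabs 70.5
```

View pics/w17.png

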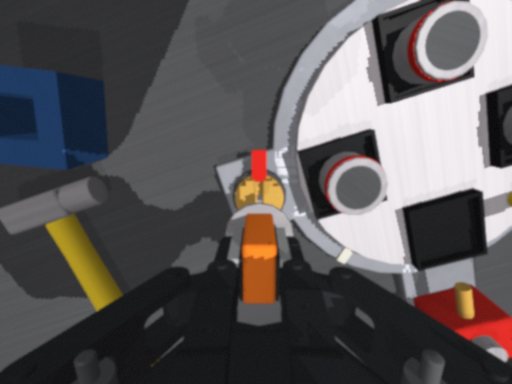

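Slot and key are in line at column 259. I lower the blade in small steps and watch the force.

```bash
python3 -m inch '[{"grip":5,"tx":-0.3,"ty":-1,"tz":4,"wx":0,"wy":0,"wz":0},{"grip":5,"tx":-0.3,"ty":-1,"tz":8,"wx":0,"wy":0,"wz":0},{"grip":5,"tx":-0.3,"ty":-1,"tz":11,"wx":0,"wy":0,"wz":0},{"grip":5,"tx":-0.3,"ty":-1,"tz":13,"wx":0,"wy":0,"wz":0},{"grip":5,"tx":-0.3,"ty":-1,"tz":13,"wx":0,"wy":0,"wz":0}]'
```

```text
clock: 29.0
eef_pos: [0.5614, -0.1716, 0.0917]
ee_rot: [-3.141, 0.0, 1.23]
contact_force: [-0.6, -0.1, -2.2]
opening: 0.0153
```

```bash
python3 -m inch '[{"grip":5,"tx":0.2,"ty":0,"tz":1,"wx":0,"wy":0,"wz":0},{"grip":5,"tx":0.2,"ty":0,"tz":1,"wx":0,"wy":0,"wz":4},{"grip":5,"tx":0.2,"ty":0,"tz":1,"wx":0,"wy":0,"wz":8},{"grip":5,"tx":0.2,"ty":0,"tz":1,"wx":0,"wy":0,"wz":13},{"grip":5,"tx":0.2,"ty":0,"tz":1,"wx":0,"wy":0,"wz":18},{"grip":5,"tx":0.2,"ty":0,"tz":1,"wx":0,"wy":0,"wz":23},{"grip":5,"tx":0.2,"ty":0,"tz":1,"wx":0,"wy":0,"wz":28}]'
python3 - <<'E'
from h import *
s=st(); print(np.round(s["torque"],3)); snap("wrist","w18")
E
```

```text
clock: 29.7
eef_pos: [0.5613, -0.1717, 0.091]
ee_rot: [-3.142, 0.001, 0.738]
contact_force: [-1.6, -1.1, -1.0]
opening: 0.0155
{'clock': 29.7, 'joint_pos': [-0.4091, 0.6105, 1.7861, -0.0008, 0.7454, -1.1463], 'eef_pos': [0.5613, -0.1717, 0.091], 'ee_rot': [-3.1415, 0.0007, 0.7379], 'contact_force': [-1.627, -1.0888, -1.037], 'opening': 0.0155}
[-0.392  0.354  0.128]
```

View pics/w18.png

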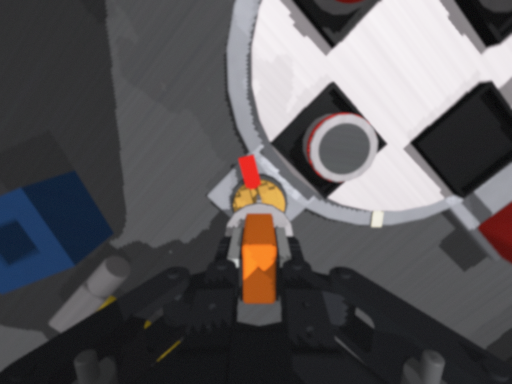

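The cam turns with the key, and the red finger at (249,170) lags it by about 10° of slot play. I keep turning.

```bash
python3 -m inch '[{"grip":5,"tx":0,"ty":0,"tz":0,"wx":0,"wy":0,"wz":6},{"grip":5,"tx":0,"ty":0,"tz":0,"wx":0,"wy":0,"wz":12},{"grip":5,"tx":0,"ty":0,"tz":0,"wx":0,"wy":0,"wz":18},{"grip":5,"tx":0,"ty":0,"tz":0,"wx":0,"wy":0,"wz":24},{"grip":5,"tx":0,"ty":0,"tz":0,"wx":0,"wy":0,"wz":30},{"grip":5,"tx":0,"ty":0,"tz":0,"wx":0,"wy":0,"wz":36},{"grip":5,"tx":0,"ty":0,"tz":0,"wx":0,"wy":0,"wz":42},{"grip":5,"tx":0,"ty":0,"tz":0,"wx":0,"wy":0,"wz":47}]'
python3 - <<'E'
from h import *
s=st(); print(np.round(s["torque"],3))
E
python3 -m inch '[{"grip":5,"tx":0,"ty":0,"tz":0,"wx":0,"wy":0,"wz":2},{"grip":5,"tx":0,"ty":0,"tz":0,"wx":0,"wy":0,"wz":5},{"grip":5,"tx":0,"ty":0,"tz":0,"wx":0,"wy":0,"wz":5}]'
python3 - <<'E'
from h import *
s=st(); print(np.round(s["torque"],3)); snap("wrist","w19"); camslot("top",.561,-.172)
E
```

```text
clock: 30.55
eef_pos: [0.5614, -0.1716, 0.091]
ee_rot: [3.141, 0.0, -0.081]
contact_force: [-1.8, 0.4, -1.2]
opening: 0.0152
{'clock': 30.55, 'joint_pos': [-0.409, 0.6105, 1.786, -0.0005, 0.7453, -0.3273], 'eef_pos': [0.5614, -0.1716, 0.091], 'ee_rot': [3.1413, 0.0003, -0.0813], 'contact_force': [-1.8013, 0.4494, -1.1511], 'opening': 0.0152}
[-0.35   0.287  0.125]
clock: 30.85
eef_pos: [0.5614, -0.1716, 0.091]
ee_rot: [3.141, 0.0, -0.166]
contact_force: [-0.4, -0.7, -1.3]
opening: 0.0154
{'clock': 30.85, 'joint_pos': [-0.409, 0.6105, 1.786, -0.0004, 0.7452, -0.243], 'eef_pos': [0.5614, -0.1716, 0.091], 'ee_rot': [3.1413, 0.0002, -0.1657], 'contact_force': [-0.3924, -0.716, -1.2603], 'opening': 0.0154}
[-0.253  0.284  0.111]
top all 0 [nan nan nan] circ [0. 0.] 0.0h.py:52: RuntimeWarning: Mean of empty slice.
  W=P[m]; print(n,"all",len(W),W.mean(0).round(4),"circ",np.round(np.array(cv2.minEnclosingCircle(W[:,:2].astype(np.float32))[0]),4),round(cv2.minEnclosingCircle(W[:,:2].astype(np.float32))[1],4))
  ret = um.true_divide(
```

View pics/w19.png

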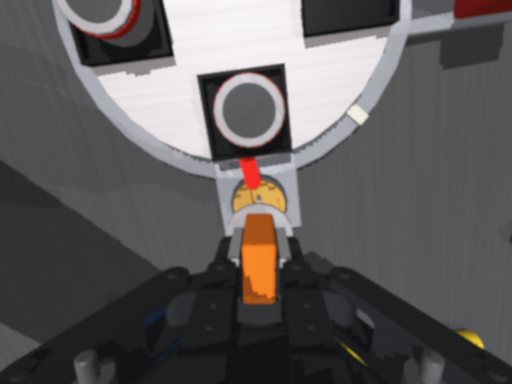

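```bash
python3 -m inch '[{"grip":5,"tx":0,"ty":0,"tz":0,"wx":0,"wy":0,"wz":2},{"grip":5,"tx":0,"ty":0,"tz":0,"wx":0,"wy":0,"wz":4},{"grip":5,"tx":0,"ty":0,"tz":0,"wx":0,"wy":0,"wz":4}]'
python3 - <<'E'
from h import *
s=st(); print(np.round(s["torque"],3))
E
```

```text
clock: 31.25
eef_pos: [0.5615, -0.1716, 0.091]
ee_rot: [3.141, 0.0, -0.235]
contact_force: [-1.5, -2.3, -1.7]
opening: 0.0154
{'clock': 31.25, 'joint_pos': [-0.4089, 0.6105, 1.786, -0.0003, 0.7452, -0.1736], 'eef_pos': [0.5615, -0.1716, 0.091], 'ee_rot': [3.1414, 0.0001, -0.2351], 'contact_force': [-1.5328, -2.2637, -1.688], 'opening': 0.0154}
[-0.313  0.353  0.085]
```

```bash
python3 -m inch '[{"grip":5,"tx":0,"ty":0,"tz":0,"wx":0,"wy":0,"wz":1.5},{"grip":5,"tx":0,"ty":0,"tz":0,"wx":0,"wy":0,"wz":3},{"grip":5,"tx":0,"ty":0,"tz":0,"wx":0,"wy":0,"wz":3}]'
python3 - <<'E'
from h import *
s=st(); print(np.round(s["torque"],3)); snap("wrist","w20")
E
```

```text
clock: 31.55
eef_pos: [0.5615, -0.1715, 0.091]
ee_rot: [3.141, 0.0, -0.289]
contact_force: [-2.4, -1.9, -0.9]
opening: 0.0151
{'clock': 31.55, 'joint_pos': [-0.4089, 0.6105, 1.786, -0.0002, 0.7452, -0.1193], 'eef_pos': [0.5615, -0.1715, 0.091], 'ee_rot': [3.1414, 0.0001, -0.2894], 'contact_force': [-2.3883, -1.872, -0.9125], 'opening': 0.0151}
[-0.377  0.415  0.145]
```

View pics/w20.png

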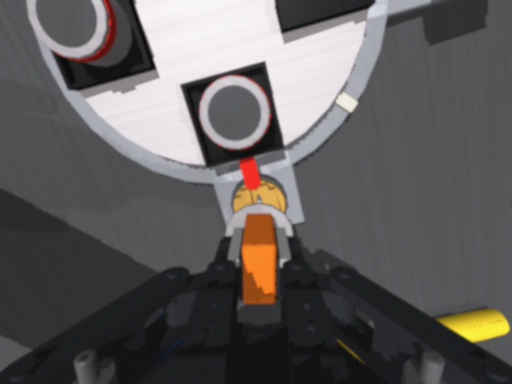

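```bash
python3 -m inch '[{"grip":5,"tx":0,"ty":0,"tz":0,"wx":0,"wy":0,"wz":1.5},{"grip":5,"tx":0,"ty":0,"tz":0,"wx":0,"wy":0,"wz":3},{"grip":5,"tx":0,"ty":0,"tz":0,"wx":0,"wy":0,"wz":3}]'
python3 - <<'E'
from h import *
s=st(); print(np.round(s["torque"],3))
E
```

```text
clock: 31.9
eef_pos: [0.5615, -0.1714, 0.0909]
ee_rot: [3.141, 0.0, -0.342]
contact_force: [-1.8, -1.1, -0.4]
opening: 0.0153
{'clock': 31.9, 'joint_pos': [-0.4088, 0.6105, 1.786, -0.0002, 0.7452, -0.0665], 'eef_pos': [0.5615, -0.1714, 0.0909], 'ee_rot': [3.1415, 0.0002, -0.3421], 'contact_force': [-1.8143, -1.0958, -0.375], 'opening': 0.0153}
[-0.232  0.388  0.334]
```

```bash
python3 -m inch '[{"grip":5,"tx":0,"ty":0,"tz":0,"wx":0,"wy":0,"wz":1},{"grip":5,"tx":0,"ty":0,"tz":0,"wx":0,"wy":0,"wz":2},{"grip":5,"tx":0,"ty":0,"tz":0,"wx":0,"wy":0,"wz":2}]'
python3 - <<'E'
from h import *
s=st(); print(np.round(s["torque"],3)); snap("wrist","w21");keytool()
E
```

```text
clock: 32.2
eef_pos: [0.5615, -0.1714, 0.091]
ee_rot: [3.142, 0.0, -0.377]
contact_force: [-2.5, -1.4, 0.3]
opening: 0.0151
{'clock': 32.2, 'joint_pos': [-0.4088, 0.6105, 1.786, -0.0001, 0.7452, -0.0321], 'eef_pos': [0.5615, -0.1714, 0.091], 'ee_rot': [3.1415, 0.0001, -0.3767], 'contact_force': [-2.4561, -1.4185, 0.2648], 'opening': 0.0151}
[-0.165  0.512  0.585]
z range [-35.8 -33.9 -33.2 -24.7  -1.6]
key top tool mm [  0.32  -1.31 -33.59] ((0.4248833656311035, -0.6612453460693359), (32.64366149902344, 15.984176635742188), 89.42668151855469)
flange 936 [ -0.2 -12.9   8.5] [-20.4 -21.3   4.1] [21.  -0.2 12.5]
```

View pics/w21.png

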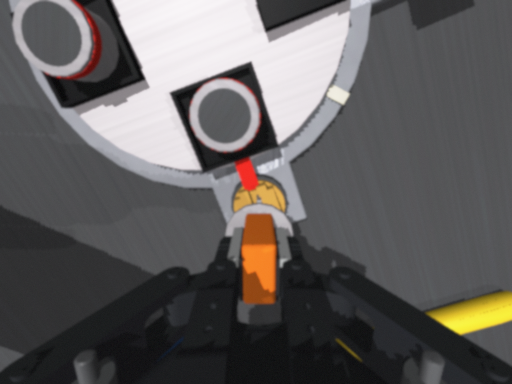

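Torque rose from 0.12 to 0.58 N m, so cam b is seated. I relax back to the middle of the slot play and lift out.

```bash
python3 -m inch '[{"grip":5,"tx":0,"ty":0,"tz":0,"wx":0,"wy":0,"wz":-6},{"grip":5,"tx":0,"ty":0,"tz":0,"wx":0,"wy":0,"wz":-12},{"grip":5,"tx":0,"ty":0,"tz":0,"wx":0,"wy":0,"wz":-13},{"grip":5,"tx":0,"ty":0,"tz":-6,"wx":0,"wy":0,"wz":-13},{"grip":5,"tx":0,"ty":0,"tz":-16,"wx":0,"wy":0,"wz":-13},{"grip":5,"tx":0,"ty":0,"tz":-40,"wx":0,"wy":0,"wz":-13},{"grip":5,"tx":0,"ty":0,"tz":-70,"wx":0,"wy":0,"wz":-13},{"grip":5,"tx":0,"ty":0,"tz":-80,"wx":0,"wy":0,"wz":-13}]'
python3 - <<'E'
from h import *
s=st(); print(np.round(s["torque"],3)); camslot("wrist",.561,-.172,"w22"); rel(0.55,0.05,0.175,80)
E
```

```text
clock: 33.1
eef_pos: [0.5625, -0.1718, 0.1744]
ee_rot: [3.14, -0.005, -0.151]
contact_force: [0.2, 0.1, -1.2]
opening: 0.0155
{'clock': 33.1, 'joint_pos': [-0.4088, 0.4999, 1.7177, 0.0001, 0.9192, -0.258], 'eef_pos': [0.5625, -0.1718, 0.1744], 'ee_rot': [3.1404, -0.0047, -0.1508], 'contact_force': [0.1694, 0.0682, -1.2099], 'opening': 0.0155}
[0.016 0.011 0.004]
wrist all 680 [ 0.5618 -0.1713  0.0352] circ [ 0.562  -0.1717] 0.0208
 half 342 [ 0.5711 -0.1718  0.0352] [ 5.71400e-01 -1.72100e-01  3.61000e-02  1.25000e-02  8.75252e+01]
 half 338 [ 0.5524 -0.1707  0.0351] [ 5.51900e-01 -1.71400e-01  3.62000e-02  1.25000e-02  8.75164e+01]
 mid [ 0.5617 -0.1713  0.0352] slot dir 86.66
 finger 256 [ 0.5631 -0.1424  0.0303] dir from circ 87.3
t [ -45.7 -217.5   -0.9] w [  0.29  -0.17 -88.61] yawabs 80.0
```

View pics/w22.png

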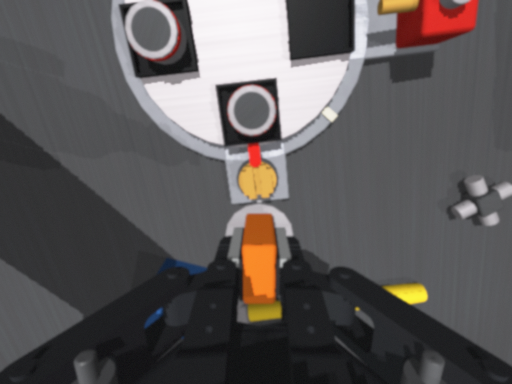

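Cam b is locked: its slot is at -92.5° and its finger at (254,155) points at the axis. Next is cam a.

```bash
python3 - <<'E'
from h import *
rel(0.629,0.111,0.165,80)
E
```

```text
t [  23.2 -289.6    9.3] w [  0.29  -0.17 -88.61] yawabs 80.0
```

```bash
python3 -m inch '[{"grip":5,"tx":2,"ty":-24,"tz":0,"wx":0,"wy":0,"wz":-8},{"grip":5,"tx":5,"ty":-56,"tz":0,"wx":0,"wy":0,"wz":-16},{"grip":5,"tx":7,"ty":-88,"tz":0,"wx":0,"wy":0,"wz":-24},{"grip":5,"tx":10,"ty":-122,"tz":0,"wx":0,"wy":0,"wz":-32},{"grip":5,"tx":13,"ty":-155,"tz":0,"wx":0,"wy":0,"wz":-40},{"grip":5,"tx":16,"ty":-190,"tz":0,"wx":0,"wy":0,"wz":-48},{"grip":5,"tx":19,"ty":-225,"tz":0,"wx":0,"wy":0,"wz":-56},{"grip":5,"tx":21,"ty":-255,"tz":0,"wx":0,"wy":0,"wz":-64}]'
python3 - <<'E'
from h import *
st();rel(0.629,0.111,0.165,80)
E
```

```text
clock: 33.95
eef_pos: [0.6201, 0.0793, 0.1701]
ee_rot: [-3.141, 0.0, 0.973]
contact_force: [0.3, -1.0, -1.6]
opening: 0.0154
{'clock': 33.95, 'joint_pos': [0.0216, 0.555, 1.6239, 0.0001, 0.9636, -0.9515], 'eef_pos': [0.6201, 0.0793, 0.1701], 'ee_rot': [-3.1408, 0.0005, 0.973], 'contact_force': [0.2986, -1.0399, -1.5709], 'opening': 0.0154}
t [ 31.2 -10.5   5. ] w [-5.000e-02  2.000e-02 -2.425e+01] yawabs 80.0
```

```bash
python3 -m inch '[{"grip":5,"tx":15,"ty":-5,"tz":3,"wx":0,"wy":0,"wz":-8},{"grip":5,"tx":31,"ty":-10,"tz":10,"wx":0,"wy":0,"wz":-16},{"grip":5,"tx":31,"ty":-10,"tz":15,"wx":0,"wy":0,"wz":-24},{"grip":5,"tx":31,"ty":-10,"tz":15,"wx":0,"wy":0,"wz":-24.5},{"grip":5,"tx":31,"ty":-10,"tz":15,"wx":0,"wy":0,"wz":-24.5}]'
python3 - <<'E'
from h import *
st();camslot("wrist",.574,.121,"w23"); keytool()
E
```

```text
clock: 34.45
eef_pos: [0.6293, 0.1086, 0.1555]
ee_rot: [-3.141, 0.0, 1.391]
contact_force: [0.8, -0.7, -1.5]
opening: 0.0155
{'clock': 34.45, 'joint_pos': [0.0675, 0.5891, 1.6019, -0.0, 0.9515, -1.3236], 'eef_pos': [0.6293, 0.1086, 0.1555], 'ee_rot': [-3.1408, 0.0002, 1.3912], 'contact_force': [0.7748, -0.67, -1.489], 'opening': 0.0155}
wrist all 919 [0.5732 0.1211 0.0352] circ [0.574  0.1213] 0.0209
 half 471 [0.5714 0.1121 0.0352] [5.71900e-01 1.11700e-01 1.25000e-02 3.54000e-02 7.88348e+01]
 half 448 [0.5752 0.1306 0.0352] [5.75400e-01 1.31000e-01 1.17000e-02 3.54000e-02 8.02962e+01]
 mid [0.5733 0.1214 0.0352] slot dir -11.790000000000006
 finger 286 [0.6021 0.1158 0.034 ] dir from circ -10.4
z range [-35.8 -33.9 -33.3 -24.6  -1.7]
key top tool mm [ -0.19  -0.92 -33.69] ((-0.14882421493530273, -0.5380754470825195), (31.580495834350586, 15.931893348693848), 89.43184661865234)
flange 718 [  4.4 -13.1   8.3] [-19.6 -21.    4.1] [20.4  0.1 13. ]
```

View pics/w23.png

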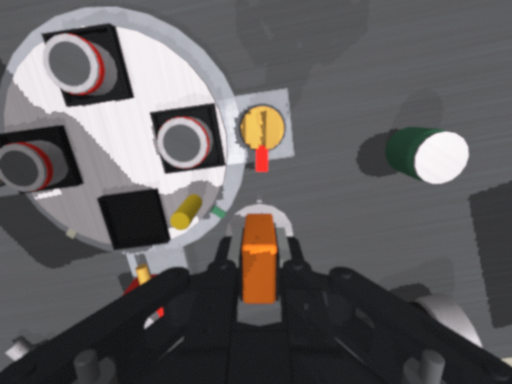

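```bash
python3 - <<'E'
from h import *
rel(0.5735,0.1213,0.105,79.4)
E
```

```text
t [  2.7 -57.4  51. ] w [0.   0.   0.33] yawabs 79.4
```

```bash
python3 -m inch '[{"grip":5,"tx":2.5,"ty":-25,"tz":0,"wx":0,"wy":0,"wz":0.3},{"grip":5,"tx":2.5,"ty":-57,"tz":0,"wx":0,"wy":0,"wz":0.3},{"grip":5,"tx":2.5,"ty":-57,"tz":0,"wx":0,"wy":0,"wz":0.3},{"grip":5,"tx":2.5,"ty":-57,"tz":25,"wx":0,"wy":0,"wz":0.3},{"grip":5,"tx":2.5,"ty":-57,"tz":50,"wx":0,"wy":0,"wz":0.3},{"grip":5,"tx":2.5,"ty":-57,"tz":50,"wx":0,"wy":0,"wz":0.3},{"grip":5,"tx":2.5,"ty":-57,"tz":50,"wx":0,"wy":0,"wz":0.3}]'
python3 - <<'E'
from h import *
st(); rel(0.5735,0.1213,0.091,79.4); snap("wrist","w24")
E
```

```text
clock: 35.25
eef_pos: [0.5743, 0.1209, 0.1064]
ee_rot: [3.142, 0.0, 1.389]
contact_force: [0.5, 0.5, -0.7]
opening: 0.0154
{'clock': 35.25, 'joint_pos': [0.095, 0.5883, 1.7761, -0.0001, 0.7771, -1.2935], 'eef_pos': [0.5743, 0.1209, 0.1064], 'ee_rot': [3.1415, 0.0001, 1.3887], 'contact_force': [0.5414, 0.4549, -0.6828], 'opening': 0.0154}
t [ 0.2 -0.8 15.4] w [0.   0.   0.16] yawabs 79.4
```

View pics/w24.png

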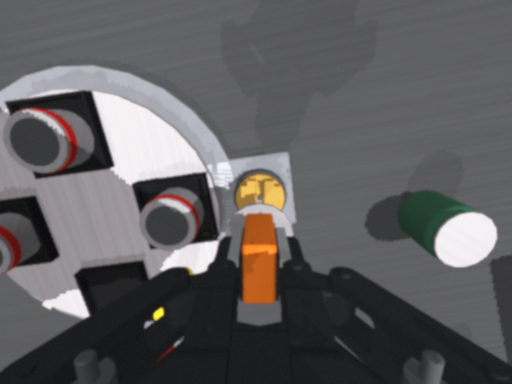

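The key is over the slot at column 259. I insert it.

```bash
python3 -m inch '[{"grip":5,"tx":0.1,"ty":-0.6,"tz":5,"wx":0,"wy":0,"wz":0},{"grip":5,"tx":0.1,"ty":-0.6,"tz":9,"wx":0,"wy":0,"wz":0},{"grip":5,"tx":0.1,"ty":-0.6,"tz":12,"wx":0,"wy":0,"wz":0},{"grip":5,"tx":0.1,"ty":-0.6,"tz":14.5,"wx":0,"wy":0,"wz":0},{"grip":5,"tx":0.1,"ty":-0.6,"tz":15,"wx":0,"wy":0,"wz":0},{"grip":5,"tx":0.1,"ty":-0.6,"tz":15,"wx":0,"wy":0,"wz":0}]'
```

```text
clock: 35.9
eef_pos: [0.5733, 0.1214, 0.0909]
ee_rot: [-3.141, 0.0, 1.39]
contact_force: [-0.4, 0.6, -1.4]
opening: 0.0155
```

```bash
python3 -m inch '[{"grip":5,"tx":0,"ty":0,"tz":0,"wx":0,"wy":0,"wz":4},{"grip":5,"tx":0,"ty":0,"tz":0,"wx":0,"wy":0,"wz":9},{"grip":5,"tx":0,"ty":0,"tz":0,"wx":0,"wy":0,"wz":14},{"grip":5,"tx":0,"ty":0,"tz":0,"wx":0,"wy":0,"wz":20},{"grip":5,"tx":0,"ty":0,"tz":0,"wx":0,"wy":0,"wz":26},{"grip":5,"tx":0,"ty":0,"tz":0,"wx":0,"wy":0,"wz":32},{"grip":5,"tx":0,"ty":0,"tz":0,"wx":0,"wy":0,"wz":38},{"grip":5,"tx":0,"ty":0,"tz":0,"wx":0,"wy":0,"wz":44}]'
python3 -m inch '[{"grip":5,"tx":0,"ty":0,"tz":0,"wx":0,"wy":0,"wz":6},{"grip":5,"tx":0,"ty":0,"tz":0,"wx":0,"wy":0,"wz":12},{"grip":5,"tx":0,"ty":0,"tz":0,"wx":0,"wy":0,"wz":18},{"grip":5,"tx":0,"ty":0,"tz":0,"wx":0,"wy":0,"wz":24},{"grip":5,"tx":0,"ty":0,"tz":0,"wx":0,"wy":0,"wz":30},{"grip":5,"tx":0,"ty":0,"tz":0,"wx":0,"wy":0,"wz":36},{"grip":5,"tx":0,"ty":0,"tz":0,"wx":0,"wy":0,"wz":42}]'
python3 - <<'E'
from h import *
s=st(); print(np.round(s["torque"],3),np.degrees(s["ee_rot"][2]))
E
```

```text
clock: 36.7
eef_pos: [0.5735, 0.1216, 0.0911]
ee_rot: [3.141, -0.001, 0.618]
contact_force: [0.4, 0.6, -2.3]
opening: 0.0155
clock: 37.4
eef_pos: [0.5734, 0.1215, 0.0911]
ee_rot: [-3.141, -0.001, -0.115]
contact_force: [0.3, 0.4, -1.6]
opening: 0.0151
{'clock': 37.4, 'joint_pos': [0.0962, 0.6091, 1.7886, 0.0001, 0.7432, 0.2109], 'eef_pos': [0.5734, 0.1215, 0.0911], 'ee_rot': [-3.1414, -0.0006, -0.1148], 'contact_force': [0.332, 0.4473, -1.6362], 'opening': 0.0151}
[ 0.362 -0.113  0.147] -6.578374467947739
```

```bash
python3 -m inch '[{"grip":5,"tx":0,"ty":0,"tz":0,"wx":0,"wy":0,"wz":3},{"grip":5,"tx":0,"ty":0,"tz":0,"wx":0,"wy":0,"wz":6},{"grip":5,"tx":0,"ty":0,"tz":0,"wx":0,"wy":0,"wz":9},{"grip":5,"tx":0,"ty":0,"tz":0,"wx":0,"wy":0,"wz":9}]'
python3 - <<'E'
from h import *
s=arm.read_state(); print(np.round(s["torque"],3),np.degrees(s["ee_rot"][2]))
E
```

```text
clock: 37.8
eef_pos: [0.5734, 0.1215, 0.0911]
ee_rot: [-3.141, -0.0, -0.268]
contact_force: [0.1, 2.0, -2.0]
opening: 0.0152
[ 0.319 -0.094  0.073] -15.383289918622497
```

```bash
python3 -m inch '[{"grip":5,"tx":0,"ty":0,"tz":0,"wx":0,"wy":0,"wz":1.5},{"grip":5,"tx":0,"ty":0,"tz":0,"wx":0,"wy":0,"wz":3},{"grip":5,"tx":0,"ty":0,"tz":0,"wx":0,"wy":0,"wz":3}]'
python3 - <<'E'
from h import *
s=arm.read_state(); print(np.round(s["torque"],3),np.degrees(s["ee_rot"][2]))
E
```

```text
clock: 38.1
eef_pos: [0.5734, 0.1214, 0.0911]
ee_rot: [-3.142, -0.0, -0.321]
contact_force: [0.1, 0.8, -1.4]
opening: 0.0149
[ 0.458 -0.214  0.205] -18.37464167251145
```

```bash
python3 -m inch '[{"grip":5,"tx":0,"ty":0,"tz":0,"wx":0,"wy":0,"wz":1.5},{"grip":5,"tx":0,"ty":0,"tz":0,"wx":0,"wy":0,"wz":3},{"grip":5,"tx":0,"ty":0,"tz":0,"wx":0,"wy":0,"wz":3}]'
python3 - <<'E'
from h import *
s=arm.read_state(); print(np.round(s["torque"],3),np.degrees(s["ee_rot"][2])); snap("wrist","w25")
E
```

```text
clock: 38.4
eef_pos: [0.5734, 0.1214, 0.0911]
ee_rot: [-3.142, -0.0, -0.374]
contact_force: [1.3, 2.8, 0.3]
opening: 0.0153
[ 0.533 -0.203  0.505] -21.40011797659772
```

View pics/w25.png

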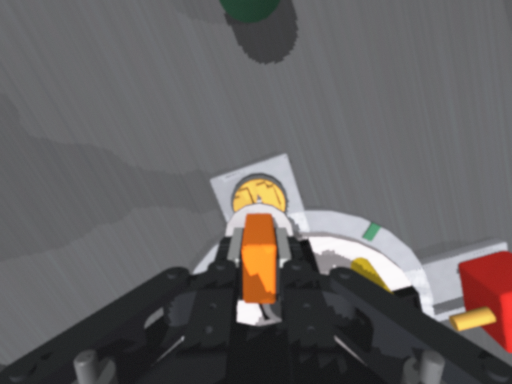

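Torque is 0.5 N m at the same yaw as before, so cam a is seated. I relax and lift.

```bash
python3 -m inch '[{"grip":5,"tx":0,"ty":0,"tz":0,"wx":0,"wy":0,"wz":-6},{"grip":5,"tx":0,"ty":0,"tz":0,"wx":0,"wy":0,"wz":-12},{"grip":5,"tx":0,"ty":0,"tz":0,"wx":0,"wy":0,"wz":-13},{"grip":5,"tx":0,"ty":0,"tz":-6,"wx":0,"wy":0,"wz":-13},{"grip":5,"tx":0,"ty":0,"tz":-16,"wx":0,"wy":0,"wz":-13},{"grip":5,"tx":0,"ty":0,"tz":-40,"wx":0,"wy":0,"wz":-13},{"grip":5,"tx":0,"ty":0,"tz":-70,"wx":0,"wy":0,"wz":-13},{"grip":5,"tx":0,"ty":0,"tz":-85,"wx":0,"wy":0,"wz":-13}]'
python3 - <<'E'
from h import *
s=st(); print(np.round(s["torque"],3)); camslot("wrist",.574,.121,"w26"); rel(0.45,-0.25,0.175,57.5)
E
```

```text
clock: 39.25
eef_pos: [0.5738, 0.1214, 0.1791]
ee_rot: [-3.141, -0.003, -0.148]
contact_force: [-0.1, 0.5, -1.3]
opening: 0.0153
{'clock': 39.25, 'joint_pos': [0.096, 0.4927, 1.7161, -0.0001, 0.9298, 0.2436], 'eef_pos': [0.5738, 0.1214, 0.1791], 'ee_rot': [-3.141, -0.003, -0.1475], 'contact_force': [-0.1187, 0.5316, -1.2506], 'opening': 0.0153}
[ 0.034  0.013 -0.031]
wrist all 658 [0.5739 0.1224 0.0351] circ [0.5738 0.1223] 0.0207
 half 330 [0.5647 0.1228 0.0351] [5.64200e-01 1.22400e-01 3.58000e-02 1.25000e-02 8.75082e+01]
 half 328 [0.5833 0.122  0.0352] [5.83600e-01 1.21300e-01 3.65000e-02 1.25000e-02 8.74877e+01]
 mid [0.574  0.1224 0.0351] slot dir 87.74000000000001
 finger 27 [0.5784 0.0997 0.0381] dir from circ -79.0
t [-68.5 385.7   4.9] w [  0.11  -0.31 -65.94] yawabs 57.5
```

View pics/w26.png

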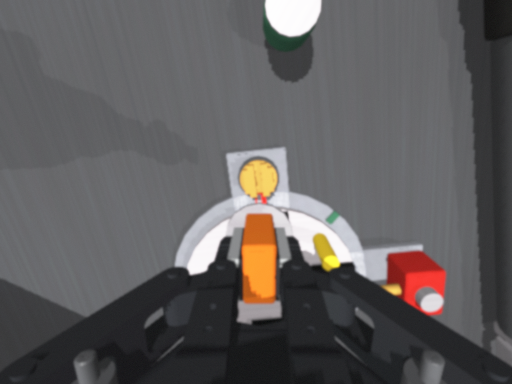

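Both slots now read 87.5°, which is the locked direction. I carry the key back to its holder.

```bash
python3 -m inch '[{"grip":5,"tx":-4,"ty":25,"tz":0,"wx":0,"wy":0,"wz":-6},{"grip":5,"tx":-12,"ty":65,"tz":0,"wx":0,"wy":0,"wz":-14},{"grip":5,"tx":-20,"ty":110,"tz":0,"wx":0,"wy":0,"wz":-22},{"grip":5,"tx":-28,"ty":155,"tz":0,"wx":0,"wy":0,"wz":-30},{"grip":5,"tx":-36,"ty":200,"tz":0,"wx":0,"wy":0,"wz":-38},{"grip":5,"tx":-44,"ty":245,"tz":0,"wx":0,"wy":0,"wz":-46},{"grip":5,"tx":-52,"ty":290,"tz":0,"wx":0,"wy":0,"wz":-54},{"grip":5,"tx":-59,"ty":330,"tz":0,"wx":0,"wy":0,"wz":-62}]'
python3 - <<'E'
from h import *
st(); 
# view pose: holder 60mm along -tool y
y=np.array([np.sin(np.radians(57.5)),-np.cos(np.radians(57.5))]); t=np.array([.4405,-.3096])+.06*y; print(t); rel(t[0],t[1],0.155,57.5)
E
```

```text
clock: 40.1
eef_pos: [0.4676, -0.1941, 0.1762]
ee_rot: [3.141, 0.0, 0.915]
contact_force: [1.4, 0.8, -1.3]
opening: 0.0154
{'clock': 40.1, 'joint_pos': [-0.5239, 0.3942, 1.9098, -0.0001, 0.8373, -1.4385], 'eef_pos': [0.4676, -0.1941, 0.1762], 'ee_rot': [3.1414, 0.0, 0.9146], 'contact_force': [1.3822, 0.7972, -1.3077], 'opening': 0.0154}
[ 0.49110349 -0.34183798]
t [-102.7  108.8   21.2] w [ 0.01  0.   -5.1 ] yawabs 57.5
```

```bash
python3 -m inch '[{"grip":5,"tx":-30,"ty":30,"tz":0,"wx":0,"wy":0,"wz":-3},{"grip":5,"tx":-60,"ty":65,"tz":0,"wx":0,"wy":0,"wz":-5},{"grip":5,"tx":-90,"ty":95,"tz":10,"wx":0,"wy":0,"wz":-5},{"grip":5,"tx":-103,"ty":109,"tz":20,"wx":0,"wy":0,"wz":-5},{"grip":5,"tx":-103,"ty":109,"tz":20,"wx":0,"wy":0,"wz":-5},{"grip":5,"tx":-103,"ty":109,"tz":20,"wx":0,"wy":0,"wz":-5}]'
python3 - <<'E'
from h import *
st(); p,d,c=snap("wrist","w27"); P=cloud(c,d); hsv=cv2.cvtColor(p,cv2.COLOR_BGR2HSV);H,S,V=[hsv[...,i] for i in range(3)]
m=(H>100)&(H<130)&(S>120)&(abs(P[...,2]-.055)<.004)&(np.hypot(P[...,0]-.44,P[...,1]+.308)<.06)
W=P[m]; print(len(W),W.mean(0).round(4),cv2.minAreaRect(W[:,:2].astype(np.float32)))
keytool(); rel(0.4408,-0.3095,0.155,57.5)
E
```

```text
clock: 40.7
eef_pos: [0.4911, -0.34, 0.1555]
ee_rot: [-3.14, -0.0, 0.997]
contact_force: [-0.3, 0.7, -1.2]
opening: 0.0154
{'clock': 40.7, 'joint_pos': [-0.7162, 0.5366, 1.7087, 0.0001, 0.898, -1.7131], 'eef_pos': [0.4911, -0.34, 0.1555], 'ee_rot': [-3.1399, -0.0003, 0.9968], 'contact_force': [-0.347, 0.6642, -1.2224], 'opening': 0.0154}
4714 [ 0.4403 -0.3081  0.0551] ((0.44143664836883545, -0.30906903743743896), (0.0660715326666832, 0.06577929109334946), 64.78472137451172)
z range [-35.9 -33.9 -33.2 -21.7  -1.2]
key top tool mm [  0.12   1.39 -33.7 ] ((0.26580238342285156, -0.5750751495361328), (31.291404724121094, 16.444808959960938), 89.35253143310547)
flange 966 [ -0.1 -12.2   8.4] [-20.7 -20.7   4.2] [20.5  0.1 12.3]
t [ -2.3 -58.9   1.3] w [-0.02 -0.01 -0.29] yawabs 57.5
```

View pics/w27.png

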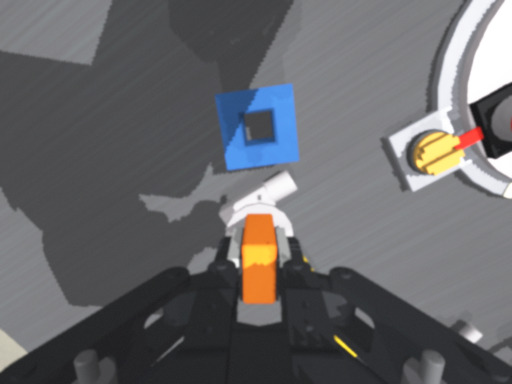

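The empty hole is at (260,126), and the holder centre measures (0.441,-0.309). I go over it and lower.

```bash
python3 -m inch '[{"grip":5,"tx":-2,"ty":-28,"tz":0,"wx":0,"wy":0,"wz":0},{"grip":5,"tx":-2,"ty":-58.7,"tz":0,"wx":0,"wy":0,"wz":0},{"grip":5,"tx":-2,"ty":-58.7,"tz":0,"wx":0,"wy":0,"wz":0},{"grip":5,"tx":-2,"ty":-58.7,"tz":0,"wx":0,"wy":0,"wz":0},{"grip":5,"tx":-2,"ty":-58.7,"tz":20,"wx":0,"wy":0,"wz":0},{"grip":5,"tx":-2,"ty":-58.7,"tz":35,"wx":0,"wy":0,"wz":0},{"grip":5,"tx":-2,"ty":-58.7,"tz":50,"wx":0,"wy":0,"wz":0},{"grip":5,"tx":-2,"ty":-58.7,"tz":50,"wx":0,"wy":0,"wz":0}]'
python3 - <<'E'
from h import *
rel(0.441,-0.3093,0.069,57.5)
E
```

```text
clock: 41.6
eef_pos: [0.4413, -0.31, 0.1047]
ee_rot: [-3.14, -0.0, 0.999]
contact_force: [-0.2, 0.7, -1.7]
opening: 0.015
t [ 0.5 -0.6 35.7] w [-0.11 -0.02 -0.28] yawabs 57.5
```

```bash
python3 -m inch '[{"grip":5,"tx":0.5,"ty":-0.5,"tz":12,"wx":0,"wy":0,"wz":0},{"grip":5,"tx":0.5,"ty":-0.5,"tz":24,"wx":0,"wy":0,"wz":0},{"grip":5,"tx":0.5,"ty":-0.5,"tz":32,"wx":0,"wy":0,"wz":0},{"grip":5,"tx":0.5,"ty":-0.5,"tz":35,"wx":0,"wy":0,"wz":0},{"grip":5,"tx":0.5,"ty":-0.5,"tz":36,"wx":0,"wy":0,"wz":0},{"grip":5,"tx":0.5,"ty":-0.5,"tz":36,"wx":0,"wy":0,"wz":0}]'
```

```text
clock: 42.2
eef_pos: [0.441, -0.31, 0.0701]
ee_rot: [3.141, 0.0, 0.998]
contact_force: [-1.3, 0.3, -0.1]
opening: 0.0155
```

```bash
python3 -m inch '[{"grip":5,"tx":0,"ty":0,"tz":1,"wx":0,"wy":0,"wz":0},{"grip":5,"tx":0,"ty":0,"tz":2,"wx":0,"wy":0,"wz":0},{"grip":5,"tx":0,"ty":0,"tz":2,"wx":0,"wy":0,"wz":0}]'
```

```text
clock: 42.5
eef_pos: [0.441, -0.3099, 0.0681]
ee_rot: [3.141, 0.0, 0.998]
contact_force: [0.2, 0.0, -0.4]
opening: 0.0153
```

```bash
python3 -m inch '[{"grip":5,"tx":0,"ty":0,"tz":0.7,"wx":0,"wy":0,"wz":0},{"grip":5,"tx":0,"ty":0,"tz":0.7,"wx":0,"wy":0,"wz":0},{"grip":40,"tx":0,"ty":0,"tz":0.7,"wx":0,"wy":0,"wz":0},{"grip":50,"tx":0,"ty":0,"tz":0.7,"wx":0,"wy":0,"wz":0},{"grip":50,"tx":0,"ty":0,"tz":0.7,"wx":0,"wy":0,"wz":0},{"grip":50,"tx":0,"ty":0,"tz":0.7,"wx":0,"wy":0,"wz":0}]'
python3 -m inch '[{"grip":50,"tx":0,"ty":0,"tz":-20,"wx":0,"wy":0,"wz":0},{"grip":50,"tx":0,"ty":0,"tz":-50,"wx":0,"wy":0,"wz":0},{"grip":50,"tx":0,"ty":0,"tz":-90,"wx":0,"wy":0,"wz":0},{"grip":50,"tx":-20,"ty":0,"tz":-130,"wx":0,"wy":0,"wz":0},{"grip":50,"tx":-60,"ty":20,"tz":-150,"wx":0,"wy":0,"wz":0},{"grip":50,"tx":-60,"ty":20,"tz":-150,"wx":0,"wy":0,"wz":0}]'
python3 - <<'E'
from h import *
st(); p,d,c=snap("wrist","w28"); P=cloud(c,d); hsv=cv2.cvtColor(p,cv2.COLOR_BGR2HSV);H,S,V=[hsv[...,i] for i in range(3)]
m=(H>5)&(H<22)&(S>150)&(P[...,2]>.094)&(P[...,2]<.115)
W=P[m]; print(len(W),W.mean(0).round(4),cv2.minAreaRect(W[:,:2].astype(np.float32)))
p,d,c=snap("top","t28"); cups("top",(.055,.066)); camslot("top",.5615,-.172);camslot("top",.574,.1215)
P=cloud(c,d);hsv=cv2.cvtColor(p,cv2.COLOR_BGR2HSV);H,S,V=[hsv[...,i] for i in range(3)]
m=(H>20)&(H<35)&(S>120)&(P[...,2]>.074)&(P[...,2]<.09); W=P[m]; print("handle",len(W),W.mean(0))
cv2.imwrite("pics/t28z.png",cv2.resize(p[90:250,190:430],None,fx=3,fy=3,interpolation=cv2.INTER_CUBIC))
E
```

```text
clock: 43.1
eef_pos: [0.441, -0.3099, 0.0673]
ee_rot: [3.142, 0.0, 0.998]
contact_force: [-0.5, -0.2, 0.3]
opening: 0.0502
clock: 43.7
eef_pos: [0.4256, -0.3755, 0.2206]
ee_rot: [3.135, 0.002, 0.996]
contact_force: [0.3, 0.7, -0.7]
opening: 0.0501
{'clock': 43.7, 'joint_pos': [-0.8391, 0.4182, 1.7197, -0.0007, 0.9964, -1.8346], 'eef_pos': [0.4256, -0.3755, 0.2206], 'ee_rot': [3.1347, 0.0025, 0.9959], 'contact_force': [0.2802, 0.7275, -0.6611], 'opening': 0.0501}
118 [ 0.4343 -0.3134  0.0994] ((0.43561163544654846, -0.31413015723228455), (0.009929772466421127, 0.03113628923892975), 40.250946044921875)
top [240.  51.] 2366 mean [0.8669 0.0581 0.061 ] circ 0.8578 0.0767 0.2303
top [42. 57.] 169 mean [0.8582 0.5761 0.0602] circ 0.8581 0.5742 0.1183
top [276.  99.] 326 mean [ 0.7407 -0.0327  0.0608] circ 0.743 -0.0328 0.0348
top [ 46. 132.] 102 mean [0.6584 0.5565 0.0602] circ 0.6586 0.5553 0.1114
top [155. 144.] 246 mean [0.6265 0.2738 0.0597] circ 0.6265 0.2737 0.0236
top [243. 166.] 235 mean [0.5716 0.0494 0.0601] circ 0.5722 0.0493 0.0225
top [302. 167.] 239 mean [ 0.5679 -0.0982  0.0
[... 338 characters left out ...]
[ 0.5525 -0.1724  0.0354] [ 5.52000e-01 -1.72600e-01  3.34000e-02  1.29000e-02  8.87685e+01]
 half 52 [ 0.5709 -0.173   0.0354] [ 5.71200e-01 -1.73000e-01  3.29000e-02  1.09000e-02  8.99788e+01]
 mid [ 0.5617 -0.1727  0.0354] slot dir 88.1
 finger 43 [ 0.5628 -0.1431  0.0303] dir from circ 86.6
top all 108 [0.574  0.1213 0.0356] circ [0.5744 0.1204] 0.0201
 half 55 [0.5642 0.1223 0.0356] [5.63800e-01 1.21500e-01 3.42000e-02 1.28000e-02 8.40622e+01]
 half 53 [0.5841 0.1203 0.0355] [5.84200e-01 1.21100e-01 3.36000e-02 1.23000e-02 8.59483e+01]
 mid [0.5742 0.1213 0.0356] slot dir 84.38999999999999
 finger 44 [0.5732 0.0903 0.0306] dir from circ -91.4
handle 38 [0.63518286 0.03565945 0.08108605]
```

View pics/w28.png

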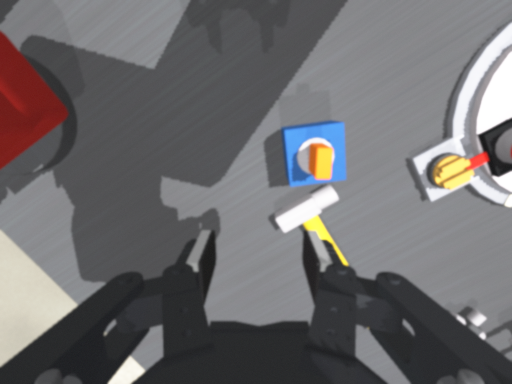

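View pics/t28z.png

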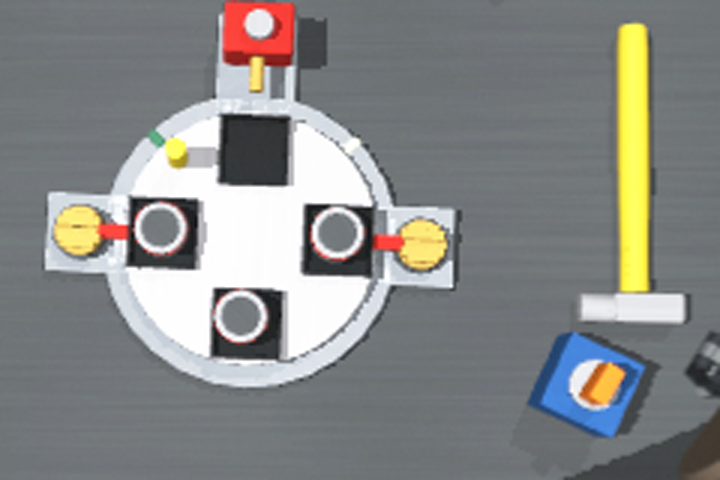

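Top view: both red fingers point at the axis, the handle is at (176,152) by the green mark, and the key is back in the holder at (600,385). The near cup at (240,318) has shifted toward a corner of its nest since I last measured it. I look closer at that cup and at the key.

```bash
python3 - <<'E'
from h import *
rel(0.46,-0.12,0.2,40)
E
```

```text
t [ 229.2 -106.1   16.8] w [-1.000e-01 -1.000e-02  1.721e+01] yawabs 40.0
```

```bash
python3 -m inch '[{"grip":50,"tx":30,"ty":-15,"tz":0,"wx":0,"wy":0,"wz":5},{"grip":50,"tx":75,"ty":-35,"tz":0,"wx":0,"wy":0,"wz":10},{"grip":50,"tx":120,"ty":-55,"tz":5,"wx":0,"wy":0,"wz":17},{"grip":50,"tx":165,"ty":-76,"tz":10,"wx":0,"wy":0,"wz":17},{"grip":50,"tx":205,"ty":-96,"tz":16,"wx":0,"wy":0,"wz":17},{"grip":50,"tx":229,"ty":-106,"tz":16,"wx":0,"wy":0,"wz":17},{"grip":50,"tx":229,"ty":-106,"tz":16,"wx":0,"wy":0,"wz":17},{"grip":50,"tx":229,"ty":-106,"tz":16,"wx":0,"wy":0,"wz":17}]'
python3 - <<'E'
from h import *
st(); p,d,c=snap("wrist","w29"); P=cloud(c,d)
cups("wrist",(.055,.066))
m=(np.hypot(P[...,0]-.498,P[...,1]+.0176)<.026)&(abs(P[...,2]-.06)<.008); W=P[m]
A=np.c_[W[:,:2]-W[:,:2].mean(0),np.ones(len(W))]; print("tilt",np.linalg.lstsq(A,W[:,2],rcond=None)[0].round(4))
hsv=cv2.cvtColor(p,cv2.COLOR_BGR2HSV);H,S,V=[hsv[...,i] for i in range(3)]
# nest floor+walls dark around near nest
m=(V<70)&(np.hypot(P[...,0]-.4935,P[...,1]+.0245)<.05)&(P[...,2]>.0335)&(P[...,2]<.04); W=P[m]
print("nest lip",len(W),cv2.minAreaRect(W[:,:2].astype(np.float32)))
m=(V<70)&(np.hypot(P[...,0]-.571,P[...,1]-.048)<.05)&(P[...,2]>.0335)&(P[...,2]<.04); W=P[m]
print("nest left lip",len(W),cv2.minAreaRect(W[:,:2].astype(np.float32)))
p,d,c=snap("top"); P=cloud(c,d);hsv=cv2.cvtColor(p,cv2.COLOR_BGR2HSV);H,S,V=[hsv[...,i] for i in range(3)]
m=(H>4)&(H<22)&(S>150)&(np.hypot(P[...,0]-.44,P[...,1]+.308)<.05)&(P[...,2]>.09);W=P[m]; print("key",len(W),W.mean(0).round(4),cv2.minAreaRect(W[:,:2].astype(np.float32)))
E
```

```text
clock: 44.75
eef_pos: [0.4602, -0.1204, 0.201]
ee_rot: [-3.141, 0.0, 0.704]
contact_force: [0.2, 0.2, 0.9]
opening: 0.05
{'clock': 44.75, 'joint_pos': [-0.3948, 0.3199, 1.9503, -0.0002, 0.8721, -1.0983], 'eef_pos': [0.4602, -0.1204, 0.201], 'ee_rot': [-3.1411, 0.0004, 0.7037], 'contact_force': [0.2404, 0.2044, 0.8882], 'opening': 0.05}
wrist [449. 125.] 1617 mean [0.5702 0.0491 0.0602] circ 0.5722 0.0493 0.023
wrist [351. 128.] 1544 mean [ 0.4967 -0.0176  0.0602] circ 0.4981 -0.018 0.023
wrist [474. 173.] 139 mean [0.6296 0.0343 0.0607] circ 0.6344 0.0367 0.009
wrist [343. 223.] 1140 mean [ 0.5656 -0.0974  0.0601] circ 0.5671 -0.098 0.0226
wrist [482. 270.] 1369 mean [ 0.7351 -0.0331  0.0609] circ 0.7404 -0.0337 0.035
wrist [145. 267.] 526 mean [ 0.4256 -0.2934  0.0566] circ 0.4214 -0.2989 0.0342
wrist [508. 352.] 94 mean [ 0.8682 -0.0871  0.0579] circ 0.8704 -0.0846 0.0094
tilt [0.0288 0.0167 0.0601]
nest lip 278 ((0.4922066330909729, -0.02266850881278515), (0.05721687898039818, 0.058332376182079315), 87.21017456054688)
nest left lip 490 ((0.5703889727592468, 0.04899808019399643), (0.05946852266788483, 0.059384290128946304), 87.76728820800781)
key 91 [ 0.4417 -0.3094  0.1002] ((0.4409850835800171, -0.3099530041217804), (0.015196669846773148, 0.031054753810167313), 57.96770095825195)
```

View pics/w29.png

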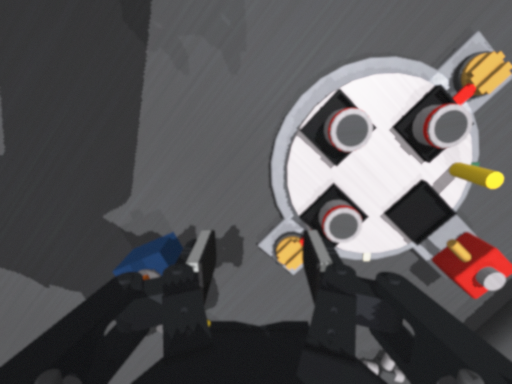

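The key sits as it did at the start, with its top at (0.441,-0.310,0.100). The shifted cup stands upright on the floor of its nest. It is about 7 mm off centre, the furthest the walls allow, and the limit is 9 mm. The gripper is clear of everything, so I hand in.

```bash
python3 - <<'E'
from h import *
print(arm.close_job())
E
```

```text
the job is handed in; nothing more can be done
None
```

I did the whole job in order and handed it in at about 45 s of the 208 s allowed; handing in gave no verdict.

- **Cups:** I found three cups on the bench and stood each one in its own nest.
- **Turntable:** I swung it by the handle until it stopped moving and the push force rose to about 16 N. The handle ended up next to the green mark.
- **Cam locks:** I turned cam b, then cam a, with the key until the torque rose from about 0.12 to 0.5–0.6 N m. Both slots then measured at the locked direction, with the red fingers pointing at the axis.
- **Key:** It is back upright in its holder, within about 1 mm of where it started.
- **Tin and hammer:** They show where they were, and the gripper was clear of everything at hand-in.

One check was less good. At the end the near cup had shifted to a corner of its nest, after sitting about 3 mm off centre when the turntable reached its stop. I did not see what moved it.

It still stands on the nest floor, with a fitted tilt of about 0.03 rad. I measured it 7–8 mm off centre; the nest walls allow at most about 7 mm and the limit is 9 mm. I left it alone rather than risk moving the turntable. The other two cups are within about 5 mm of their nest centres.

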